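# Tip the stray nuts out of the notched pan into the tin

### The arm

A 7-joint arm with a two-finger parallel gripper is mounted at the origin on the work surface. World frame = base frame: x ahead of the robot, y to its left, z up, the work surface at z = 0. Lengths are in m, angles in rad, forces in N, time in s.
With the tool pointing down it reaches from about 0.35 to 0.775 m from the base axis. Payload 3.1 kg.
Tool frame: the origin (TCP) lies between the finger pads; the fingertips stand tips_ahead ahead of it and the grasp point (between the pads) lies 11 mm behind it (tips_ahead is the distance from the TCP to the fingertips, in m); z points along the fingers, y is the line along which they close (so a half turn about z gives the same grasp; the last joint's range is limited). The gripper opens to 85 mm and grips with 20 to 120 N. Pads are 22 mm wide; open, the fingers measure 114 mm over their backs; the gripper's body (76 mm by 85 mm) begins 54 mm behind the grasp point. The pads swing forward as they close: fully open they stand 13 mm farther back than shut.
Start: joints at [-1.35, 0.311, 0.014, 1.512, -0.004, 1.319, -0.027], TCP at [0.143, 0.531, 0.239] pointing down, gripper open.
Joint ranges: [-2.7, 2.7], [-0.3, 1.91], [-1.27, 1.3], [0.12, 2.57], [-1.44, 4.58], [0.2, 2.03], [-3.05, 3.05]. Speed limits (rad/s): [2.79, 2.79, 3.14, 3.14, 3.14, 3.14, 3.14].

### API

Orientations are given as [roll, pitch, yaw] about the fixed x, y, z axes, in that order (R = Rz(yaw) Ry(pitch) Rx(roll)).
In Python, from station import sense, grab_frame, calibration, finish_job, recognise, tips_ahead gives the robot as it stands. The module is installed in compiled form; this text tells all that it offers.
- The arm moves only by the tool arm_command, never from a script. Its argument "moves" is a list of rows, each an object of numbers: "x", "y", "z": the shift along the tool's x, y, z in mm; "wx", "wy", "wz": the turn, a rotation vector about the tool's x, y, z in rad; "jaw": the closure, from 0 (fully open) to 1 (shut). A call has 1 to 5 rows; each row shifts and turns the commanded pose from where the row before left it, along the tool's axes as they then stand; what a row does not reach is not made up. A row lasts 1/10 s, in which the tool goes at most 50 mm and 8.59 degrees, less where a joint would pass 70% of its speed; a pose out of reach is approached as far as the arm can. A call with a gripper value outside its range is refused whole. The fingers move at their own pace and stop on an object; "grip_force" is the grip in N (left out, the last holds). Time passes only in rows, so rows that do not move let the fingers close. It gives the time, the measured TCP pose, the force, the opening and the grip force at its end, in the units of the state.
- sense(): the state, without advancing time (a new reading comes with each control period).
- grab_frame(name): name is "side" or "top" or "wrist"; returns the picture (480x640x3 uint8, red, green, blue); there is no depth.
- calibration(name): a dict with "fx", "fy", "cx", "cy" (pixels), "rvec" (rotation vector, rad) and "tvec" (3), from world to camera coordinates, as OpenCV has them. Camera axes: x right, y down, z forward; pixel columns grow to the right and rows downward; lengths in m; the calibration is good to about 2 mm. The wrist camera is an equidistant fisheye: a pixel r from the principal point sees the ray r / f radians off the axis. A picture is of the moment at which its call begins: read the wrist's pose just before it. calibration takes no time and is no camera call; for the wrist camera it gives the pose at the moment of the call.
- finish_job(): hands the job in; it is judged then, once.
Trained networks look in the newest picture that a camera, given by its name, has taken for a name from the list of things; names that differ only in an ending like _2 or _b are one class to them, and where a whole thing is asked for, a point or a joint stands for the part that bears it (a point fixed in the world has none). Each returns a list of dicts, best first, with "p" (0 to 1); they miss things now and then, are a little off and sometimes report something else, mostly with a low value. They report only what shows in the picture. A call takes as long as a camera call. They do not tell look-alikes from the thing itself.
- recognise(label, camera): "bbox" ([left, top, right, bottom] in pixels, round what is visible of it).
The state is a dict: "time": time; "joint_positions": joint angles; "qvel": joint speeds; "effort": joint torques, N m; "eef_pos": TCP position; "eef_rot": TCP orientation; "force": force on the tool from outside, world axes, zero at the start; "ft_torque": the same for the moment, N m; "opening": finger opening in m; "grip_force": force on a finger pad.
Only numpy, scipy, OpenCV 4.12 (cv2) and the standard library are available. Lean on these libraries where they do the work, as an engineer would, in place of code of your own. Each camera call takes 0.05 s, during which the arm holds its last target. There are 200 camera calls.

### The job

Take the lid off the blue tin and put every nut that lies loose on the bench into the notched pan, beside those already in it; then lift the pan by its red bar and carry it level, with all the nuts aboard, until its notched corner is over the open tin, and tip it about that corner so that all the nuts run out through the notch into the tin. Set the empty pan flat in the middle of its black mat again and put the lid squarely back on the tin. Never tip the pan away from the tin, and leave the other things on the bench where they are.

Things in the scene. Friction and masses are not known exactly. Their poses are not given: they have to be found in the camera images.
- mat: fixed black rubber mat, 220 x 220 x 3 mm, home of the pan. Origin at the centre of its underside, on the bench (its top is 3 mm higher).
- pan: loose square aluminium pan, 180 x 180 mm, 0.25 kg, smooth floor 3 mm thick, walls 3 mm thick with tops 18 mm above its underside. Origin at the centre of its underside, x and y along its sides, z up. Its notch is at the (+x, +y) corner; a red grip bar crosses above its middle from the (-x, +y) to the (+x, -y) corner. Nuts begin to slide on its floor at a slope of 11 to 17 degrees.
- notch (a point): point on top of the pan's floor at the notch lip, at (85, 85, 3) mm in the pan's frame. Both walls end 54 mm short of this corner, leaving a 74 mm gap, while the floor runs on to the corner at (90, 90) mm as a lip.
- bar (a point): middle of the pan's straight red grip bar, at (0, 0, 64) mm in the pan's frame: 12 mm thick, 18 mm high (55 to 73 mm above the pan's underside), 230 mm long, on two flat posts in the corners. Grip it from above here, fingers closing along the pan's (+x, +y) diagonal.
- tin: fixed round open blue tin, 132 mm outside diameter, 75 mm high, wall 4 mm, floor 4 mm. Origin at the centre of its underside, on the bench.
- lid: blue lid, 0.12 kg, on the tin at the start: disc 140 mm across, 5 mm thick; a plug below it, 108 mm across, 7 mm deep, fits the tin's mouth; a black upright knob, 26 mm across, 38 mm high, on top. Origin at the centre of the plug's underside (68 mm above the tin's origin when on), knob 12 to 50 mm above it. It can lie on the bench on its plug.
- nut1: hex nut, dark grey steel, with a dark bore, 19 mm across flats (22 mm across corners), 11 mm high, 17 g. Origin at the centre of its underside, z along the bore, x square to one pair of flats. Starts on the bench; may be absent.
- nut2: hex nut, dark grey steel, with a dark bore, 19 mm across flats (22 mm across corners), 11 mm high, 17 g. Origin at the centre of its underside, z along the bore, x square to one pair of flats. Starts on the bench; may be absent.
- nut3: hex nut, dark grey steel, with a dark bore, 19 mm across flats (22 mm across corners), 11 mm high, 17 g. Origin at the centre of its underside, z along the bore, x square to one pair of flats. Starts on the bench; may be absent.
- nut4: hex nut, dark grey steel, with a dark bore, 19 mm across flats (22 mm across corners), 11 mm high, 17 g. Origin at the centre of its underside, z along the bore, x square to one pair of flats. Starts on the bench; may be absent.
- nut5: hex nut, dark grey steel, with a dark bore, 19 mm across flats (22 mm across corners), 11 mm high, 17 g. Origin at the centre of its underside, z along the bore, x square to one pair of flats. Starts on the bench; may be absent.
- nut6: hex nut, dark grey steel, with a dark bore, 19 mm across flats (22 mm across corners), 11 mm high, 17 g. Origin at the centre of its underside, z along the bore, x square to one pair of flats. Starts in the pan.
- nut7: hex nut, dark grey steel, with a dark bore, 19 mm across flats (22 mm across corners), 11 mm high, 17 g. Origin at the centre of its underside, z along the bore, x square to one pair of flats. Starts in the pan.
- nut8: hex nut, dark grey steel, with a dark bore, 19 mm across flats (22 mm across corners), 11 mm high, 17 g. Origin at the centre of its underside, z along the bore, x square to one pair of flats. Starts in the pan.
- tape: bystander: yellow tape roll, 84 mm across, 24 mm high; origin under its centre.
- spray: bystander: spray can, 64 mm across, 150 mm high; origin under its centre.
- driver: bystander: screwdriver lying on the bench, along its x; origin at its underside.
- spanner: bystander: spanner lying on the bench, along its x; origin at its underside.
- disc: bystander: dark cutting disc lying flat, 115 mm across, 4 mm thick; origin under its centre.
- jar: bystander: glass jar, 70 mm across, 90 mm high; origin under its centre.
- marker: bystander: green marker, 14 mm thick, 134 mm long, lying along its x; origin at its underside.
Things that resemble listed ones, but are neither listed nor needed, are in the scene too. Leave any brown look-alike of the tin alone.

How it is judged:
By the outcome, as a careful person would: the job done as asked, in the order asked, and still so for the second after the job is handed in, with the robot touching nothing.
Of nut1, nut2, nut3, nut4, nut5 only 3 to 5 are there at a start; the rules pass over those that are not, and their reading is None.
At some moment in a run one of nut1, nut2, nut3, nut4, nut5, pan may be knocked a few centimetres aside while the robot is not near it.
It also fails if it takes over 210 s, if anything falls off the work surface, if the arm or the gripper's body presses on something with over 40 N, if the wrist force passes 120 N, or if a joint passes its speed limit or range.

## Working session

There is one attempt and no reset: what is moved stays moved. The work goes in short steps, Python scripts to look and compute and a tool call to move; the robot and the scene stay as the last step left them, time stands still between calls to the robot, and variables do not carry over. Pictures are saved under pics/ and viewed, at most 14 in all, crops included, and the job is handed in when it is done.

Besides the shell and the picture viewer there is one more tool, called after "Emit:" by a JSON object that holds its "name" and its "arguments". arm_command: Moves the arm, as the interface text tells. Its arguments: {"type":"object","properties":{"moves":{"type":"array","items":{"type":"object","properties":{"x":{"type":"number"},"y":{"type":"number"},"z":{"type":"number"},"wx":{"type":"number"},"wy":{"type":"number"},"wz":{"type":"number"},"jaw":{"type":"number"}}}},"grip_force":{"type":"number"}},"required":["moves"]}

```bash
mkdir -p pics; cat > h.py <<'E'
import numpy as np, cv2
from scipy.spatial.transform import Rotation as R
from station import sense, grab_frame, calibration, finish_job, recognise, tips_ahead
def pose():
    s=sense(); return np.array(s['eef_pos']),R.from_euler('xyz',s['eef_rot'])
def cam(n):
    c=calibration(n); Rm=R.from_rotvec(c['rvec']).as_matrix(); t=np.array(c['tvec']); return c,Rm,t
def ray(n,u,v,C=None):
    c,Rm,t=C or cam(n)
    x=(u-c['cx'])/c['fx']; y=(v-c['cy'])/c['fy']
    if n=='wrist':
        r=np.hypot(x,y); k=np.sin(r)/r if r>1e-9 else 1
        d=np.array([x*k,y*k,np.cos(r)])
    else: d=np.array([x,y,1.])
    return -Rm.T@t, Rm.T@d
def at(n,u,v,z,C=None):
    o,d=ray(n,u,v,C); return o+d*(z-o[2])/d[2]
def proj(n,P,C=None):
    c,Rm,t=C or cam(n); p=Rm@np.array(P)+t
    if n=='wrist':
        r=np.hypot(p[0],p[1]); th=np.arctan2(r,p[2]); k=th/max(r,1e-9); return np.array([c['fx']*p[0]*k+c['cx'],c['fy']*p[1]*k+c['cy']])
    return np.array([c['fx']*p[0]/p[2]+c['cx'],c['fy']*p[1]/p[2]+c['cy']])
def save(n,name):
    im=grab_frame(n); cv2.imwrite(f'pics/{name}.png',im[:,:,::-1]); return im
E
python3 - <<'E'
from h import *
np.set_printoptions(precision=4,suppress=True)
s=sense();print({k:np.round(v,3) for k,v in s.items()}, tips_ahead() if callable(tips_ahead) else tips_ahead)
for n in ('top','side','wrist'):
    c,Rm,t=cam(n); print(n,c['fx'],c['cx'],c['cy'],-Rm.T@t)
save('side','side0'); save('top','top0')
for l,z in [('nut1',.008),('tin',.0),('lid',.08),('pan',.0),('mat',.003),('bar',.064)]:
    for r in recognise(l,'top'):
        b=r['bbox']; print(l,round(r['p'],2),np.round(b),at('top',(b[0]+b[2])/2,(b[1]+b[3])/2,z)[:2])
E
```

```text
{'time': np.float64(0.0), 'joint_positions': array([-1.35 ,  0.312,  0.014,  1.513, -0.004,  1.319, -0.027]), 'qvel': array([ 0.003, -0.   , -0.   , -0.001,  0.   ,  0.001,  0.002]), 'effort': array([  0.   , -37.991,   0.146, -23.059,   0.012,   0.014,   0.   ]), 'eef_pos': array([0.143, 0.53 , 0.238]), 'eef_rot': array([-3.139,  0.   ,  2.879]), 'force': array([ 0.146, -1.531,  0.418]), 'ft_torque': array([ 0.027,  0.066, -0.025]), 'grip_force': np.float64(0.0), 'opening': np.float64(0.085)} 0.008
top 566.8808449323928 328.638699007268 244.44520937674076 [ 0.2545 -0.0972  1.5712]
side 484.2031336083274 314.63396809152545 242.6205453180019 [0.2695 0.6987 0.772 ]
wrist 371.64829954431775 324.70155216653285 229.2495705488855 [0.0643 0.5512 0.3731]
nut1 0.58 [289. 240. 297. 246.] [0.5408 0.0175]
nut1 0.57 [312. 266. 322. 276.] [ 0.4611 -0.0504]
nut1 0.55 [175. 264. 176. 270.] [0.4823 0.3451]
nut1 0.55 [198. 274. 208. 278.] [0.4536 0.2678]
nut1 0.5 [204. 245. 210. 251.] [0.5334 0.2576]
tin 0.98 [450. 216. 504. 266.] [ 0.5368 -0.5005]
tin 0.61 [162. 223. 238. 292.] [0.5082 0.2791]
lid 0.65 [380. 229. 434. 282.] [ 0.4887 -0.2921]
pan 0.7 [163. 221. 234. 294.] [0.5083 0.2839]
pan 0.68 [293. 240. 296. 246.] [0.5429 0.0123]
mat 0.76 [156. 210. 253. 307.] [0.5043 0.2661]
mat 0.51 [163. 224. 235. 291.] [0.5068 0.2816]
mat 0.42 [172. 262. 177. 270.] [0.4842 0.3497]
bar 0.92 [166. 224. 236. 293.] [0.4938 0.2617]
bar 0.28 [157. 212. 255. 302.] [0.4987 0.2473]
```

View pics/top0.png

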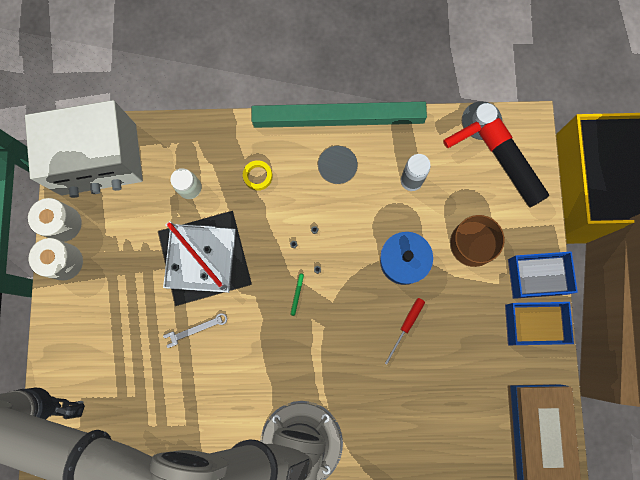

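View pics/side0.png

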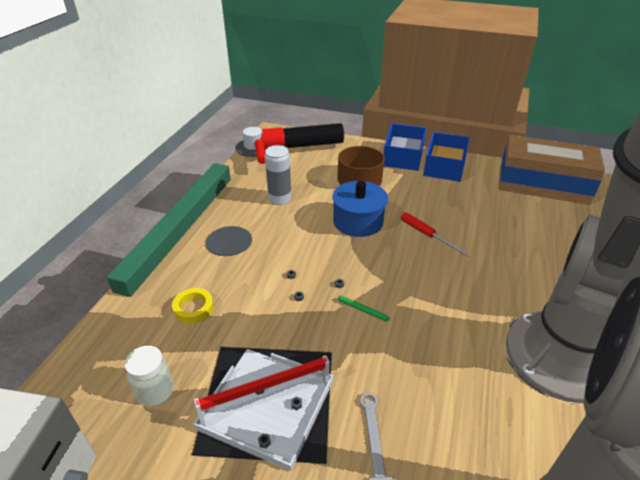

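```bash
python3 - <<'E'
from h import *
a=cv2.imread('pics/top0.png')[200:315,145:265]; b=cv2.imread('pics/side0.png')[335:475,180:345]
c=cv2.imread('pics/top0.png')[215:285,270:350]
f=lambda i:cv2.resize(i,(400,int(400*i.shape[0]/i.shape[1])),interpolation=cv2.INTER_CUBIC)
ims=[f(a),f(b)]; h=max(i.shape[0] for i in ims)
cv2.imwrite('pics/c1.png',np.hstack([cv2.copyMakeBorder(i,0,h-i.shape[0],0,0,0) for i in ims]))
for u,v,z in [(293.5,243.5,.006),(314,229.5,.006),(317.5,268.5,.006),(407.5,257,.118),(406,258,.08)]: print(u,v,at('top',u,v,z))
for u,v,z in [(299,296,.006),(291.5,274,.006),(339.5,283,.006),(360.5,183,.118)]: print('side',u,v,at('side',u,v,z))
c,Rm,t=cam('wrist');p,q=pose();print(q.as_matrix().round(3),Rm.T.round(3), q.inv().apply(-Rm.T@t-p))
E
```

```text
293.5 243.5 [0.54082452 0.01516615 0.006     ]
314 229.5 [ 0.57963199 -0.04305147  0.006     ]
317.5 268.5 [ 0.46854867 -0.05104149  0.006     ]
407.5 257 [ 0.47810302 -0.2879533   0.118     ]
406 258 [ 0.48135171 -0.28884258  0.08      ]
side 299 296 [0.53391961 0.01610875 0.006     ]
side 291.5 274 [ 0.57349    -0.04356126  0.006     ]
side 339.5 283 [ 0.46130317 -0.04964887  0.006     ]
side 360.5 183 [ 0.4803358  -0.29042715  0.118     ]
[[-0.966  0.26  -0.   ]
 [ 0.26   0.966 -0.   ]
 [-0.    -0.    -1.   ]] [[ 0.259  0.917  0.303]
 [ 0.966 -0.246 -0.083]
 [-0.001  0.314 -0.949]] [ 0.08108254 -0.00058422 -0.13487254]
```

View pics/c1.png

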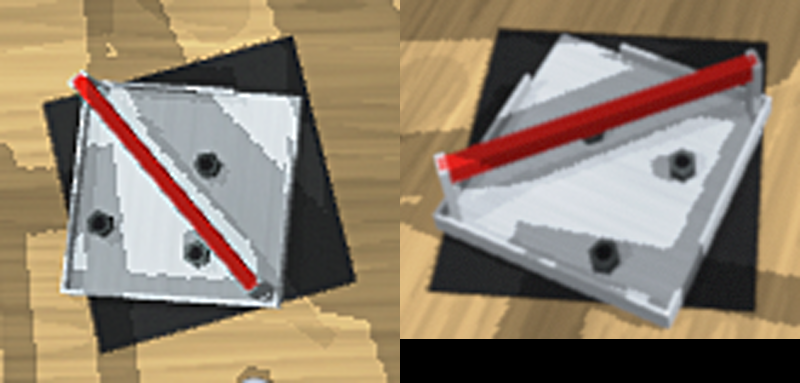

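```bash
cat >> h.py <<'E'
np.set_printoptions(precision=4,suppress=True)
import json
def plan(*wps,step=48,start=None):
    """wps: (x,y,z,yaw or None) tool straight down; prints rows in chunks of 5"""
    p,q=pose(); p=p.copy(); 
    if start is not None: p,q=start
    rows=[]
    for w in wps:
        tp=np.array(w[:3]); yaw=w[3] if len(w)>3 and w[3] is not None else q.as_euler('xyz')[2]
        tq=R.from_euler('xyz',[np.pi,0,yaw]); rv=(q.inv()*tq).as_rotvec()
        n=max(1,int(np.ceil(max(np.linalg.norm(tp-p)*1000/step,np.linalg.norm(rv)/.145))))
        dp=(tp-p)/n; dq=R.from_rotvec(rv/n)
        for i in range(n):
            s=q.inv().apply(dp)*1000; q=q*dq; p=p+dp
            r={k:round(v,1) for k,v in zip('xyz',s) if abs(v)>=.1}
            r.update({k:round(v,3) for k,v in zip(('wx','wy','wz'),rv/n) if abs(v)>=.002}); rows.append(r)
    for i in range(0,len(rows),5): print(json.dumps(rows[i:i+5]).replace('"',''))
E
python3 - <<'E'
from h import *
print(callable(tips_ahead))
plan((.36,.35,.24,2.3),(.481,-.290,.24,1.028),(.481,-.290,.15))
E
```

```text
False
[{x: -42.8, y: -19.7, z: -0.1, wz: 0.096}, {x: -44.5, y: -15.5, z: -0.1, wz: 0.096}, {x: -45.8, y: -11.2, z: -0.1, wz: 0.096}, {x: -46.6, y: -6.7, z: -0.1, wz: 0.096}, {x: -47.1, y: -2.2, z: -0.1, wz: 0.096}]
[{x: -47.1, y: 2.4, z: -0.1, wz: 0.096}, {x: -39.8, y: -24.0, wz: 0.091}, {x: -41.9, y: -20.3, wz: 0.091}, {x: -43.5, y: -16.4, wz: 0.091}, {x: -44.8, y: -12.4, wz: 0.091}]
[{x: -45.8, y: -8.3, wz: 0.091}, {x: -46.3, y: -4.1, wz: 0.091}, {x: -46.5, y: 0.1, wz: 0.091}, {x: -46.3, y: 4.4, wz: 0.091}, {x: -45.7, y: 8.5, wz: 0.091}]
[{x: -44.8, y: 12.6, wz: 0.091}, {x: -43.4, y: 16.7, wz: 0.091}, {x: -41.7, y: 20.5, wz: 0.091}, {x: -39.7, y: 24.2, wz: 0.091}, {x: -37.4, y: 27.7, wz: 0.091}]
[{z: 45.0}, {z: 45.0}]
```

Emit:
{"name": "arm_command", "arguments": {"moves": [{"x": -43,"y": -20,"wz": 0.096},{"x": -44.5,"y": -15.5,"wz": 0.096},{"x": -46,"y": -11,"wz": 0.096},{"x": -46.5,"y": -7,"wz": 0.096},{"x": -47,"y": -2,"wz": 0.096}], "grip_force": 60}}

```text
schema error: expected keys x, y, z, wx, wy, wz, jaw
```

Emit:
{"name": "arm_command", "arguments": {"moves": [{"x": -47,"y": 2.5,"wz": 0.096},{"x": -40,"y": -24,"wz": 0.091},{"x": -42,"y": -20,"wz": 0.091},{"x": -43.5,"y": -16.5,"wz": 0.091},{"x": -45,"y": -12.5,"wz": 0.091}]}}

```text
schema error: expected keys x, y, z, wx, wy, wz, jaw
```

Emit:
{"name": "arm_command", "arguments": {"moves": [{"x": -46,"y": -8,"wz": 0.091},{"x": -46,"y": -4,"wz": 0.091},{"x": -46.5,"y": 0,"wz": 0.091},{"x": -46,"y": 4.5,"wz": 0.091},{"x": -45.5,"y": 8.5,"wz": 0.091}]}}

```text
schema error: expected keys x, y, z, wx, wy, wz, jaw
```

Emit:
{"name": "arm_command", "arguments": {"moves": [{"x": -45,"y": 12.5,"wz": 0.091},{"x": -43.5,"y": 16.5,"wz": 0.091},{"x": -41.5,"y": 20.5,"wz": 0.091},{"x": -39.5,"y": 24,"wz": 0.091},{"x": -37.5,"y": 27.5,"wz": 0.091}]}}

```text
schema error: expected keys x, y, z, wx, wy, wz, jaw
```

```bash
python3 - <<'E'
from h import *
s=sense();print(s['time'],s['eef_pos'],s['eef_rot'],s['joint_positions'])
C=cam('wrist'); save('wrist','w1')
for l in ('lid','nut1'):
  for r in recognise(l,'wrist')[:4]: print(l,r)
print('pred knobtop',proj('wrist',(.480,-.289,.118),C))
E
```

```text
0.4 [0.1429 0.531  0.2391] [-3.1412  0.      2.8788] [-1.3497  0.311   0.0141  1.5117 -0.0044  1.3192 -0.0272]
lid {'bbox': [1.3, 447.3, 25.9, 480.0], 'p': 0.83}
pred knobtop [ -7.7295 468.867 ]
```

View pics/w1.png

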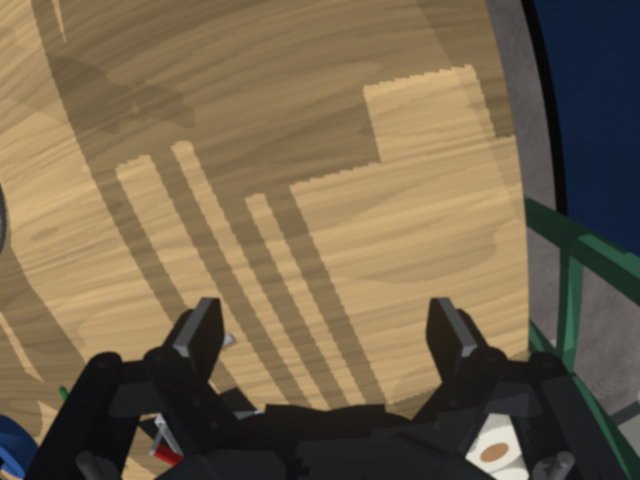

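The wrist view shows only bare bench, because the moves were refused: every row needs all the keys.

Emit:
{"name": "arm_command", "arguments": {"moves": [{"x": -43,"y": -20,"z": 0,"wx": 0,"wy": 0,"wz": 0.096,"jaw": 0},{"x": -44.5,"y": -15.5,"z": 0,"wx": 0,"wy": 0,"wz": 0.096,"jaw": 0},{"x": -46,"y": -11,"z": 0,"wx": 0,"wy": 0,"wz": 0.096,"jaw": 0},{"x": -46.5,"y": -7,"z": 0,"wx": 0,"wy": 0,"wz": 0.096,"jaw": 0},{"x": -47,"y": -2,"z": 0,"wx": 0,"wy": 0,"wz": 0.096,"jaw": 0}], "grip_force": 60}}

```text
time: 1.05
eef_pos: [0.3254, 0.3789, 0.2396]
eef_rot: [3.141, -0.0, 2.395]
force: [-0.8, 0.3, 0.4]
opening: 0.0852
grip_force: 0.0
```

Emit:
{"name": "arm_command", "arguments": {"moves": [{"x": -47,"y": 2.5,"z": 0,"wx": 0,"wy": 0,"wz": 0.096,"jaw": 0},{"x": -40,"y": -24,"z": 0,"wx": 0,"wy": 0,"wz": 0.091,"jaw": 0},{"x": -42,"y": -20,"z": 0,"wx": 0,"wy": 0,"wz": 0.091,"jaw": 0},{"x": -43.5,"y": -16.5,"z": 0,"wx": 0,"wy": 0,"wz": 0.091,"jaw": 0},{"x": -45,"y": -12.5,"z": 0,"wx": 0,"wy": 0,"wz": 0.091,"jaw": 0}]}}

```text
time: 1.55
eef_pos: [0.3961, 0.1654, 0.2395]
eef_rot: [3.141, -0.0, 1.935]
force: [1.3, 0.1, 0.0]
opening: 0.0855
grip_force: 0.0
```

Emit:
{"name": "arm_command", "arguments": {"moves": [{"x": -46,"y": -8,"z": 0,"wx": 0,"wy": 0,"wz": 0.091,"jaw": 0},{"x": -46,"y": -4,"z": 0,"wx": 0,"wy": 0,"wz": 0.091,"jaw": 0},{"x": -46.5,"y": 0,"z": 0,"wx": 0,"wy": 0,"wz": 0.091,"jaw": 0},{"x": -46,"y": 4.5,"z": 0,"wx": 0,"wy": 0,"wz": 0.091,"jaw": 0},{"x": -45.5,"y": 8.5,"z": 0,"wx": 0,"wy": 0,"wz": 0.091,"jaw": 0}]}}

```text
time: 2.05
eef_pos: [0.44, -0.0621, 0.2398]
eef_rot: [3.14, -0.001, 1.481]
force: [0.9, 0.2, -0.8]
opening: 0.0855
grip_force: 0.0
```

Emit:
{"name": "arm_command", "arguments": {"moves": [{"x": -45,"y": 12.5,"z": 0,"wx": 0,"wy": 0,"wz": 0.091,"jaw": 0.3},{"x": -43.5,"y": 16.5,"z": 0,"wx": 0,"wy": 0,"wz": 0.091,"jaw": 0.3},{"x": -41.5,"y": 20.5,"z": 0,"wx": 0,"wy": 0,"wz": 0.091,"jaw": 0.3},{"x": -39.5,"y": 24,"z": 0,"wx": 0,"wy": 0,"wz": 0.091,"jaw": 0.3},{"x": -37.5,"y": 27.5,"z": 0,"wx": 0,"wy": 0,"wz": 0.091,"jaw": 0.3}]}}

```text
time: 2.55
eef_pos: [0.4832, -0.29, 0.2394]
eef_rot: [3.141, -0.001, 1.027]
force: [1.7, 0.9, 0.2]
opening: 0.0599
grip_force: 0.0
```

```bash
python3 - <<'E'
from h import *
s=sense();print(s['time'],s['eef_pos'],s['eef_rot'],s['joint_positions'],s['opening'])
C=cam('wrist'); im=save('wrist','w2'); print(tips_ahead)
for l,z in (('lid',.08),('nut1',.008)):
  for r in recognise(l,'wrist')[:6]: b=r['bbox'];print(l,r,at('wrist',(b[0]+b[2])/2,(b[1]+b[3])/2,z,C))
print('pred knobtop',proj('wrist',(.480,-.289,.118),C))
E
```

```text
2.55 [ 0.4832 -0.29    0.2394] [ 3.1411 -0.0007  1.0265] [-0.0971  0.4308  0.8728  1.4971 -0.3335  1.3683  0.2533] 0.059946210113493555
0.008
lid {'bbox': [242.0, 128.9, 408.6, 289.4], 'p': 0.87} [ 0.4836 -0.2905  0.08  ]
nut1 {'bbox': [173.7, 0.2, 199.4, 20.2], 'p': 0.52} [ 0.4631 -0.0539  0.008 ]
pred knobtop [320.0825 223.8291]
```

View pics/w2.png

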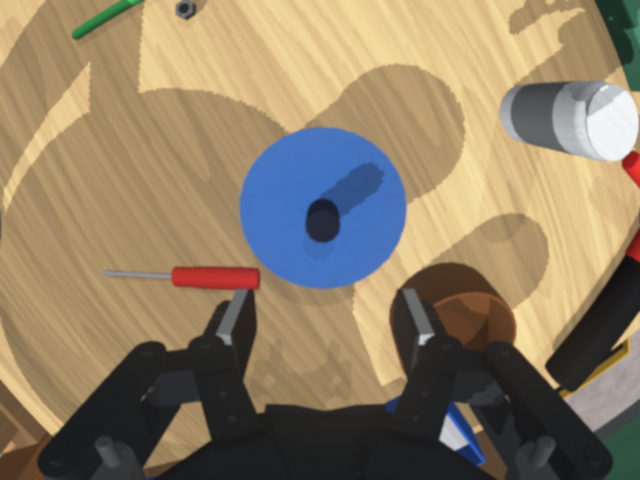

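Emit:
{"name": "arm_command", "arguments": {"moves": [{"x": 0,"y": 0,"z": 47,"wx": 0,"wy": 0,"wz": 0,"jaw": 0.3},{"x": 0,"y": 0,"z": 47,"wx": 0,"wy": 0,"wz": 0,"jaw": 0.3},{"x": 0,"y": 0,"z": 35,"wx": 0,"wy": 0,"wz": 0,"jaw": 0.3},{"x": 0,"y": 0,"z": 13,"wx": 0,"wy": 0,"wz": 0,"jaw": 0.3},{"x": 0,"y": 0,"z": 0,"wx": 0,"wy": 0,"wz": 0,"jaw": 0.3}]}}

```text
time: 3.2
eef_pos: [0.482, -0.2865, 0.0959]
eef_rot: [-3.138, -0.001, 1.031]
force: [-0.3, -0.2, 0.1]
opening: 0.0595
grip_force: 0.0
```

Emit:
{"name": "arm_command", "arguments": {"moves": [{"x": 0,"y": 0,"z": 0,"wx": 0,"wy": 0,"wz": 0,"jaw": 1},{"x": 0,"y": 0,"z": 0,"wx": 0,"wy": 0,"wz": 0,"jaw": 1},{"x": 0,"y": 0,"z": 0,"wx": 0,"wy": 0,"wz": 0,"jaw": 1},{"x": 0,"y": 0,"z": 0,"wx": 0,"wy": 0,"wz": 0,"jaw": 1},{"x": 0,"y": 0,"z": 0,"wx": 0,"wy": 0,"wz": 0,"jaw": 1}]}}

```text
time: 3.7
eef_pos: [0.4841, -0.2897, 0.0999]
eef_rot: [3.137, -0.001, 1.029]
force: [-0.9, -0.1, 7.2]
opening: 0.024
grip_force: 59.0
```

```bash
python3 - <<'E'
from h import *
s=sense();print(s['opening'],s['grip_force'],s['eef_pos'],s['force'],tips_ahead)
p=s['eef_pos']
plan((p[0],p[1],.16,None),(.375,-.13,.16,None))
E
```

```text
0.023956664104048123 58.98490905761719 [ 0.4841 -0.2897  0.0999] [-0.9057 -0.0706  7.2271] 0.008
[{y: 0.1, z: -30.1, wx: 0.002}, {z: -30.1, wx: 0.002}, {x: 16.1, y: -35.2}, {x: 16.1, y: -35.2}, {x: 16.1, y: -35.2}]
[{x: 16.1, y: -35.2}, {x: 16.1, y: -35.2}]
```

Emit:
{"name": "arm_command", "arguments": {"moves": [{"x": 0,"y": 0,"z": -30,"wx": 0,"wy": 0,"wz": 0,"jaw": 1},{"x": 0,"y": 0,"z": -30,"wx": 0,"wy": 0,"wz": 0,"jaw": 1},{"x": 16,"y": -35,"z": 0,"wx": 0,"wy": 0,"wz": 0,"jaw": 1},{"x": 16,"y": -35,"z": 0,"wx": 0,"wy": 0,"wz": 0,"jaw": 1},{"x": 16,"y": -35,"z": 0,"wx": 0,"wy": 0,"wz": 0,"jaw": 1}]}}

```text
time: 4.2
eef_pos: [0.4168, -0.1928, 0.1578]
eef_rot: [3.141, -0.001, 1.028]
force: [0.5, -0.7, -0.6]
opening: 0.0247
grip_force: 59.6
```

Emit:
{"name": "arm_command", "arguments": {"moves": [{"x": 16,"y": -35,"z": 0,"wx": 0,"wy": 0,"wz": 0,"jaw": 1},{"x": 16,"y": -35,"z": 0,"wx": 0,"wy": 0,"wz": 0,"jaw": 1},{"x": 0,"y": 0,"z": 45,"wx": 0,"wy": 0,"wz": 0,"jaw": 1},{"x": 0,"y": 0,"z": 45,"wx": 0,"wy": 0,"wz": 0,"jaw": 1},{"x": 0,"y": 0,"z": 20,"wx": 0,"wy": 0,"wz": 0,"jaw": 1}]}}

```text
time: 4.7
eef_pos: [0.3723, -0.1282, 0.0457]
eef_rot: [-3.139, -0.001, 1.03]
force: [-0.3, 0.1, -1.2]
opening: 0.0244
grip_force: 59.5
```

Emit:
{"name": "arm_command", "arguments": {"moves": [{"x": 0,"y": 0,"z": 5,"wx": 0,"wy": 0,"wz": 0,"jaw": 1},{"x": 0,"y": 0,"z": 5,"wx": 0,"wy": 0,"wz": 0,"jaw": 1},{"x": 0,"y": 0,"z": 0,"wx": 0,"wy": 0,"wz": 0,"jaw": 1},{"x": 0,"y": 0,"z": 0,"wx": 0,"wy": 0,"wz": 0,"jaw": 1}]}}

```text
time: 5.1
eef_pos: [0.3752, -0.1304, 0.0383]
eef_rot: [3.139, -0.001, 1.029]
force: [-0.4, 0.2, -0.1]
opening: 0.0241
grip_force: 59.5
```

Emit:
{"name": "arm_command", "arguments": {"moves": [{"x": 0,"y": 0,"z": 4,"wx": 0,"wy": 0,"wz": 0,"jaw": 1},{"x": 0,"y": 0,"z": 3,"wx": 0,"wy": 0,"wz": 0,"jaw": 1},{"x": 0,"y": 0,"z": 0,"wx": 0,"wy": 0,"wz": 0,"jaw": 1},{"x": 0,"y": 0,"z": 0,"wx": 0,"wy": 0,"wz": 0,"jaw": 1}]}}

```text
time: 5.5
eef_pos: [0.3749, -0.13, 0.0318]
eef_rot: [3.141, -0.002, 1.029]
force: [-3.6, 1.1, 15.4]
opening: 0.0246
grip_force: 61.4
```

Emit:
{"name": "arm_command", "arguments": {"moves": [{"x": 0,"y": 0,"z": 0,"wx": 0,"wy": 0,"wz": 0,"jaw": 0.4},{"x": 0,"y": 0,"z": 0,"wx": 0,"wy": 0,"wz": 0,"jaw": 0.4},{"x": 0,"y": 0,"z": -30,"wx": 0,"wy": 0,"wz": 0,"jaw": 0.4},{"x": 0,"y": 0,"z": -45,"wx": 0,"wy": 0,"wz": 0,"jaw": 0.4},{"x": 0,"y": 0,"z": -45,"wx": 0,"wy": 0,"wz": 0,"jaw": 0.4}]}}

```text
time: 6.0
eef_pos: [0.373, -0.13, 0.151]
eef_rot: [-3.14, 0.002, 1.028]
force: [2.6, 1.5, 0.0]
opening: 0.0516
grip_force: 0.0
```

```bash
python3 - <<'E'
from h import *
# go look above nuts
plan((.50,-.03,.20,1.5))
E
```

```text
[{x: 37.8, y: 14.3, z: -12.4, wz: -0.118}, {x: 35.8, y: 18.6, z: -12.3, wz: -0.118}, {x: 33.4, y: 22.7, z: -12.3, wz: -0.118}, {x: 30.5, y: 26.5, z: -12.3, wz: -0.118}]
```

Emit:
{"name": "arm_command", "arguments": {"moves": [{"x": 38,"y": 14,"z": -12,"wx": 0,"wy": 0,"wz": -0.118,"jaw": 0.4},{"x": 36,"y": 18.5,"z": -12,"wx": 0,"wy": 0,"wz": -0.118,"jaw": 0.4},{"x": 33.5,"y": 22.5,"z": -12,"wx": 0,"wy": 0,"wz": -0.118,"jaw": 0.4},{"x": 30.5,"y": 26.5,"z": -12,"wx": 0,"wy": 0,"wz": -0.118,"jaw": 0.4},{"x": 0,"y": 0,"z": 0,"wx": 0,"wy": 0,"wz": 0,"jaw": 0.4}]}}

```text
time: 6.5
eef_pos: [0.5055, -0.0235, 0.1992]
eef_rot: [3.136, -0.001, 1.512]
force: [-0.3, 0.1, -0.9]
opening: 0.0511
grip_force: 0.0
```

```bash
python3 - <<'E'
from h import *
s=sense();print(s['time'],s['eef_pos'],s['eef_rot'])
C=cam('wrist'); im=save('wrist','w3')
for l,z in (('nut1',.008),):
  for r in recognise(l,'wrist')[:8]: b=r['bbox'];print(l,round(r['p'],2),np.round(b),at('wrist',(b[0]+b[2])/2,(b[1]+b[3])/2,z,C))
E
```

```text
6.5 [ 0.5055 -0.0235  0.1992] [ 3.1362 -0.0011  1.5117]
nut1 0.81 [268. 218. 294. 242.] [ 0.464  -0.0494  0.008 ]
nut1 0.75 [343. 144. 367. 166.] [0.535  0.0158 0.008 ]
nut1 0.61 [384. 207. 410. 230.] [ 0.5725 -0.045   0.008 ]
```

View pics/w3.png

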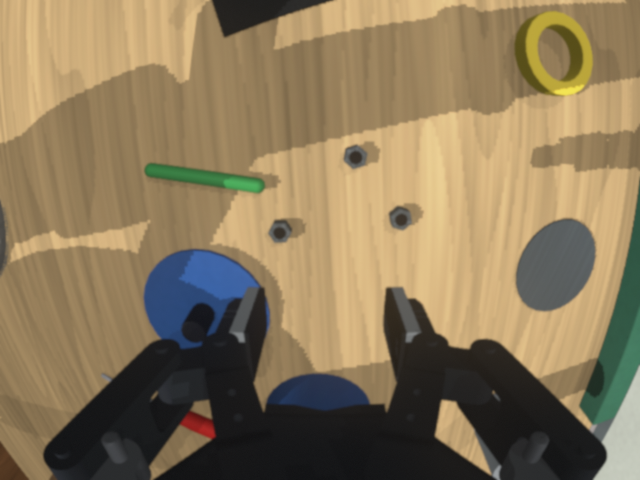

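The wrist view shows three loose nuts at (281,231), (356,156) and (400,218), and the lid lying flat near (205,300). I'll pick up the nearest nut first.

```bash
python3 - <<'E'
from h import *
plan((.464,-.0494,.075,1.5),(.464,-.0494,.022,1.5))
E
```

```text
[{x: -7.7, y: -11.7, z: 41.0}, {x: -7.7, y: -11.7, z: 41.0}, {x: -7.8, y: -11.7, z: 41.0}, {z: 26.5}, {z: 26.5}]
```

Emit:
{"name": "arm_command", "arguments": {"moves": [{"x": -8,"y": -12,"z": 41,"wx": 0,"wy": 0,"wz": 0,"jaw": 0.5},{"x": -8,"y": -12,"z": 41,"wx": 0,"wy": 0,"wz": 0,"jaw": 0.5},{"x": -10,"y": -15,"z": 41,"wx": 0,"wy": 0,"wz": 0,"jaw": 0.5},{"x": 0,"y": 0,"z": 26,"wx": 0,"wy": 0,"wz": 0,"jaw": 0.5},{"x": 0,"y": 0,"z": 10,"wx": 0,"wy": 0,"wz": 0,"jaw": 0.5}]}}

```text
time: 7.1
eef_pos: [0.4555, -0.0533, 0.0367]
eef_rot: [-3.135, 0.0, 1.497]
force: [-0.5, 0.8, 0.3]
opening: 0.0427
grip_force: 0.0
```

Emit:
{"name": "arm_command", "arguments": {"moves": [{"x": 0,"y": 0,"z": 10,"wx": 0,"wy": 0,"wz": 0,"jaw": 0.5},{"x": 0,"y": 0,"z": 6,"wx": 0,"wy": 0,"wz": 0,"jaw": 0.5},{"x": 0,"y": 0,"z": 0,"wx": 0,"wy": 0,"wz": 0,"jaw": 0.5},{"x": 0,"y": 0,"z": 0,"wx": 0,"wy": 0,"wz": 0,"jaw": 0.5}]}}

```text
time: 7.5
eef_pos: [0.4608, -0.0524, 0.0241]
eef_rot: [3.14, -0.0, 1.501]
force: [0.5, -0.6, -0.0]
opening: 0.0427
grip_force: 0.0
```

```bash
python3 - <<'E'
from h import *
s=sense();print(s['time'],s['eef_pos'],s['eef_rot'],s['force'])
C=cam('wrist'); im=save('wrist','w4')
print(proj('wrist',(.464,-.0494,.011),C))
cv2.imwrite('pics/w4c.png',cv2.resize(im[200:480,140:500,::-1],None,fx=2,fy=2))
E
```

```text
7.5 [ 0.4608 -0.0524  0.0241] [ 3.1396 -0.0001  1.5011] [ 0.5461 -0.5565 -0.0399]
[331.968  288.5154]
```

View pics/w4c.png

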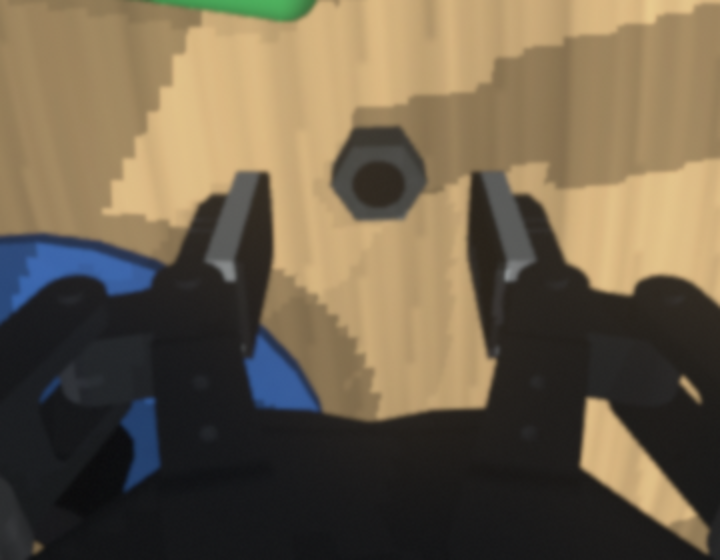

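The fingers straddle the nut at crop (379,183), but its corners face the pads, so I'll turn 30° and then close.

Emit:
{"name": "arm_command", "arguments": {"moves": [{"x": 2,"y": 2,"z": 0,"wx": 0,"wy": 0,"wz": 0.14,"jaw": 0.5},{"x": 0,"y": 0,"z": 1,"wx": 0,"wy": 0,"wz": 0.14,"jaw": 0.5},{"x": 0,"y": 0,"z": 1,"wx": 0,"wy": 0,"wz": 0.14,"jaw": 0.5},{"x": 0,"y": 0,"z": 0,"wx": 0,"wy": 0,"wz": 0.1,"jaw": 0.5},{"x": 0,"y": 0,"z": 0,"wx": 0,"wy": 0,"wz": 0,"jaw": 0.5}]}}

```text
time: 8.05
eef_pos: [0.4626, -0.0504, 0.0219]
eef_rot: [3.14, -0.0, 0.982]
force: [-0.2, -0.7, 0.3]
opening: 0.0427
grip_force: 0.0
```

Emit:
{"name": "arm_command", "arguments": {"moves": [{"x": 0,"y": 0,"z": 0,"wx": 0,"wy": 0,"wz": 0,"jaw": 1},{"x": 0,"y": 0,"z": 0,"wx": 0,"wy": 0,"wz": 0,"jaw": 1},{"x": 0,"y": 0,"z": 0,"wx": 0,"wy": 0,"wz": 0,"jaw": 1},{"x": 0,"y": 0,"z": 0,"wx": 0,"wy": 0,"wz": 0,"jaw": 1},{"x": 0,"y": 0,"z": 0,"wx": 0,"wy": 0,"wz": 0,"jaw": 1}]}}

```text
time: 8.55
eef_pos: [0.4619, -0.0505, 0.0213]
eef_rot: [-3.142, -0.0, 0.981]
force: [-0.4, 0.5, 0.6]
opening: -0.0001
grip_force: 0.0
```

Emit:
{"name": "arm_command", "arguments": {"moves": [{"x": 0,"y": 0,"z": 0,"wx": 0,"wy": 0,"wz": 0,"jaw": 0.5},{"x": 0,"y": 0,"z": 0,"wx": 0,"wy": 0,"wz": 0,"jaw": 0.5},{"x": 0,"y": 0,"z": 0,"wx": 0,"wy": 0,"wz": 0,"jaw": 0.5},{"x": 0,"y": 0,"z": 6,"wx": 0,"wy": 0,"wz": 0,"jaw": 0.5},{"x": 0,"y": 0,"z": 4,"wx": 0,"wy": 0,"wz": 0,"jaw": 0.5}]}}

```text
time: 9.05
eef_pos: [0.4617, -0.0504, 0.0108]
eef_rot: [-3.141, 0.0, 0.981]
force: [0.1, -0.0, 0.1]
opening: 0.0425
grip_force: 0.0
```

Emit:
{"name": "arm_command", "arguments": {"moves": [{"x": 0,"y": 0,"z": 0,"wx": 0,"wy": 0,"wz": 0,"jaw": 1},{"x": 0,"y": 0,"z": 0,"wx": 0,"wy": 0,"wz": 0,"jaw": 1},{"x": 0,"y": 0,"z": 0,"wx": 0,"wy": 0,"wz": 0,"jaw": 1},{"x": 0,"y": 0,"z": 0,"wx": 0,"wy": 0,"wz": 0,"jaw": 1}], "grip_force": 50}}

```text
time: 9.45
eef_pos: [0.462, -0.0505, 0.0114]
eef_rot: [3.141, -0.0, 0.981]
force: [-0.3, 0.2, 0.4]
opening: 0.0172
grip_force: 48.8
```

```bash
python3 - <<'E'
from h import *
s=sense();p=s['eef_pos'];print(s['time'],p,s['opening'],s['grip_force'],s['force'])
# pan pose from the top picture: red bar ends + recognitions
im=save('top','top1'); hsv=cv2.cvtColor(im,cv2.COLOR_RGB2HSV)
m=(((hsv[...,0]<8)|(hsv[...,0]>172))&(hsv[...,1]>150)&(hsv[...,2]>60)).astype(np.uint8)
m[:,:140]=0;m[:,270:]=0;m[:190]=0;m[320:]=0
v,u=np.nonzero(m); r=cv2.minAreaRect(np.float32(np.c_[u,v])); print(r,len(u))
b=cv2.boxPoints(r); e=sorted([tuple((b[i]+b[(i+1)%4])/2) for i in range(4)],key=lambda q:-np.hypot(*(np.array(q)-r[0])))[:2]
P=[at('top',*q,.073) for q in e]; print(P,np.linalg.norm(P[0]-P[1]),at('top',*r[0],.073))
for r in recognise('nut1','top')+recognise('mat','top'): b=r['bbox'];print(round(r['p'],2),np.round(b),at('top',(b[0]+b[2])/2,(b[1]+b[3])/2,.008))
E
```

```text
9.45 [ 0.462  -0.0505  0.0114] 0.017189967161065103 48.798620123416185 [-0.3368  0.2018  0.429 ]
((194.2466278076172, 254.29092407226562), (81.68132019042969, 4.510214805603027), 49.70785140991211) 348
[array([0.5925, 0.351 , 0.073 ]), array([0.4197, 0.2051, 0.073 ])] 0.22612944277877264 [0.5052 0.2773 0.073 ]
0.58 [171. 263. 179. 270.] [0.4828 0.346  0.008 ]
0.63 [156. 211. 252. 306.] [0.5031 0.2672 0.008 ]
```

```bash
python3 - <<'E'
from h import *
p,q=pose()
plan((p[0],p[1],.09),(.555,.265,.10,1.5),(.555,.265,.03))
E
```

```text
[{z: -39.3}, {z: -39.3}, {x: 44.8, y: -14.0, z: -1.4, wz: -0.074}, {x: 45.8, y: -10.7, z: -1.4, wz: -0.074}, {x: 46.4, y: -7.2, z: -1.4, wz: -0.074}]
[{x: 46.8, y: -3.8, z: -1.4, wz: -0.074}, {x: 47.0, y: -0.3, z: -1.4, wz: -0.074}, {x: 46.9, y: 3.2, z: -1.4, wz: -0.074}, {x: 46.5, y: 6.6, z: -1.4, wz: -0.074}, {z: 35.0}]
[{z: 35.0}]
```

Emit:
{"name": "arm_command", "arguments": {"moves": [{"x": 0,"y": 0,"z": -39,"wx": 0,"wy": 0,"wz": 0,"jaw": 1},{"x": 0,"y": 0,"z": -39,"wx": 0,"wy": 0,"wz": 0,"jaw": 1},{"x": 45,"y": -14,"z": -1.5,"wx": 0,"wy": 0,"wz": -0.074,"jaw": 1},{"x": 46,"y": -10.5,"z": -1.5,"wx": 0,"wy": 0,"wz": -0.074,"jaw": 1},{"x": 46.5,"y": -7,"z": -1.5,"wx": 0,"wy": 0,"wz": -0.074,"jaw": 1}]}}

```text
time: 10.1
eef_pos: [0.503, 0.0866, 0.0946]
eef_rot: [3.141, -0.002, 1.205]
force: [0.7, 0.2, 0.7]
opening: 0.0172
grip_force: 49.0
```

Emit:
{"name": "arm_command", "arguments": {"moves": [{"x": 47,"y": -4,"z": -1.5,"wx": 0,"wy": 0,"wz": -0.074,"jaw": 1},{"x": 47,"y": 0,"z": -1.5,"wx": 0,"wy": 0,"wz": -0.074,"jaw": 1},{"x": 47,"y": 3,"z": -1.5,"wx": 0,"wy": 0,"wz": -0.074,"jaw": 1},{"x": 46.5,"y": 6.5,"z": -1.5,"wx": 0,"wy": 0,"wz": -0.074,"jaw": 1},{"x": 0,"y": 0,"z": 0,"wx": 0,"wy": 0,"wz": 0,"jaw": 1}]}}

```text
time: 10.6
eef_pos: [0.5551, 0.2763, 0.0991]
eef_rot: [3.141, -0.006, 1.513]
force: [-1.0, -0.2, 0.1]
opening: 0.0168
grip_force: 49.0
```

```bash
python3 - <<'E'
from h import *
s=sense();p=s['eef_pos'];print(s['time'],p,s['opening'],s['grip_force'],s['force'])
C=cam('wrist'); im=save('wrist','w5')
for x in [(.5,.277,.076),(.5558,.2652,.006)]: print(proj('wrist',x,C))
c=np.array([.5,.277,0]);n=np.array([.645,-.764,0]);b=np.array([.764,.645,0])
for i in (-.115,.115): print(proj('wrist',c+b*i+[0,0,.076],C))
for i in (-.127,.127): print(proj('wrist',c+n*i+[0,0,.006],C))
E
```

```text
10.6 [0.5551 0.2763 0.0991] 0.016837479718075293 48.98576404899359 [-0.9562 -0.1829  0.1052]
[213.6245 287.8595]
[327.2399 252.4898]
[113.4907 388.3669]
[392.2491 120.2076]
[114.056  110.0177]
[367.5731 353.7405]
```

View pics/w5.png

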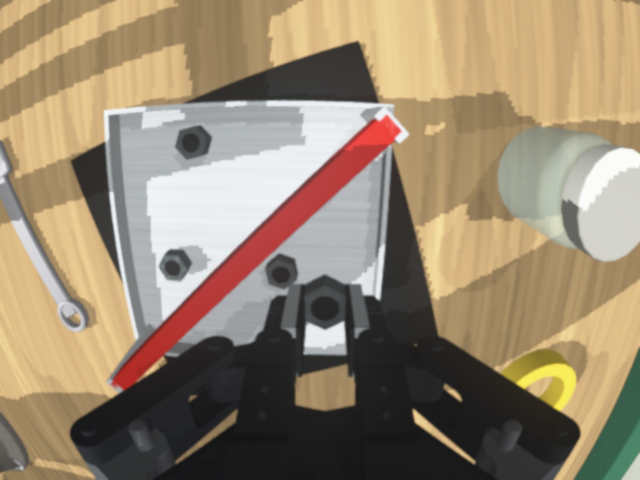

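Nuts in the pan at (193,142), (175,265) and (281,270) match my estimate, and the third nut is in the gripper at (325,300). I'll lower it 7 mm further in +x, clear of the neighbouring nut.

Emit:
{"name": "arm_command", "arguments": {"moves": [{"x": 4,"y": 7,"z": 25,"wx": 0,"wy": 0,"wz": 0,"jaw": 1},{"x": 0,"y": 0,"z": 25,"wx": 0,"wy": 0,"wz": 0,"jaw": 1},{"x": 0,"y": 0,"z": 15,"wx": 0,"wy": 0,"wz": 0,"jaw": 1},{"x": 0,"y": 0,"z": 5,"wx": 0,"wy": 0,"wz": 0,"jaw": 1},{"x": 0,"y": 0,"z": 0,"wx": 0,"wy": 0,"wz": 0,"jaw": 1}]}}

```text
time: 11.15
eef_pos: [0.5624, 0.268, 0.0293]
eef_rot: [-3.14, 0.001, 1.498]
force: [-0.9, -0.8, 0.5]
opening: 0.0169
grip_force: 49.0
```

Emit:
{"name": "arm_command", "arguments": {"moves": [{"x": 0,"y": 0,"z": 0,"wx": 0,"wy": 0,"wz": 0,"jaw": 0.65},{"x": 0,"y": 0,"z": 0,"wx": 0,"wy": 0,"wz": 0,"jaw": 0.65},{"x": 0,"y": 0,"z": 0,"wx": 0,"wy": 0,"wz": 0,"jaw": 0.65},{"x": 0,"y": 0,"z": -40,"wx": 0,"wy": 0,"wz": 0,"jaw": 0.65},{"x": 0,"y": 0,"z": -40,"wx": 0,"wy": 0,"wz": 0,"jaw": 0.65}]}}

```text
time: 11.65
eef_pos: [0.5616, 0.269, 0.1098]
eef_rot: [-3.139, 0.001, 1.499]
force: [1.1, 1.5, 0.3]
opening: 0.0303
grip_force: 0.0
```

```bash
python3 - <<'E'
from h import *
s=sense();p=s['eef_pos'];print(s['time'],p,s['opening'],s['eef_rot'])
plan((.535,.0158,.11,1.5),(.535,.0158,.06))
C=cam('wrist'); im=save('wrist','w6')
for r in recognise('nut1','wrist')[:8]: b=r['bbox'];print(round(r['p'],2),np.round(b),at('wrist',(b[0]+b[2])/2,(b[1]+b[3])/2,.015,C))
E
```

```text
11.65 [0.5616 0.269  0.1098] 0.030307801935993934 [-3.1387  0.0011  1.499 ]
[{x: -42.4, y: -1.4}, {x: -42.4, y: -1.4}, {x: -42.4, y: -1.4}, {x: -42.4, y: -1.4}, {x: -42.4, y: -1.4}]
[{x: -42.4, y: -1.4}, {z: 25.0}, {z: 25.0}]
0.92 [174. 112. 202. 148.] [0.4787 0.3459 0.015 ]
0.92 [156. 234. 185. 264.] [0.4513 0.2661 0.015 ]
0.78 [313. 214. 346. 251.] [0.5641 0.2706 0.015 ]
0.64 [254. 237. 288. 268.] [0.5238 0.259  0.015 ]
```

Emit:
{"name": "arm_command", "arguments": {"moves": [{"x": -42,"y": -1.5,"z": 0,"wx": 0,"wy": 0,"wz": 0,"jaw": 0.5},{"x": -42,"y": -1.5,"z": 0,"wx": 0,"wy": 0,"wz": 0,"jaw": 0.5},{"x": -42,"y": -1.5,"z": 0,"wx": 0,"wy": 0,"wz": 0,"jaw": 0.5},{"x": -42,"y": -1.5,"z": 0,"wx": 0,"wy": 0,"wz": 0,"jaw": 0.5},{"x": -42,"y": -1.5,"z": 0,"wx": 0,"wy": 0,"wz": 0,"jaw": 0.5}]}}

```text
time: 12.25
eef_pos: [0.5398, 0.0589, 0.1099]
eef_rot: [3.141, -0.001, 1.499]
force: [-0.2, 1.3, 0.2]
opening: 0.0425
grip_force: 0.0
```

Emit:
{"name": "arm_command", "arguments": {"moves": [{"x": -42,"y": -1.5,"z": 0,"wx": 0,"wy": 0,"wz": 0,"jaw": 0.5},{"x": 0,"y": 0,"z": 25,"wx": 0,"wy": 0,"wz": 0,"jaw": 0.5},{"x": 0,"y": 0,"z": 25,"wx": 0,"wy": 0,"wz": 0,"jaw": 0.5},{"x": 0,"y": 0,"z": 0,"wx": 0,"wy": 0,"wz": 0,"jaw": 0.5},{"x": 0,"y": 0,"z": 0,"wx": 0,"wy": 0,"wz": 0,"jaw": 0.5}]}}

```text
time: 12.75
eef_pos: [0.5356, 0.0186, 0.0599]
eef_rot: [-3.141, -0.0, 1.499]
force: [-0.1, 0.4, 0.2]
opening: 0.0427
grip_force: 0.0
```

```bash
cat >> h.py <<'E'
def nutfix(name):
    """fit the top hexagon of the nut nearest the TCP in the wrist picture"""
    s=sense(); p=np.array(s['eef_pos']); C=cam('wrist'); im=save('wrist',name)
    print('tcp',p,s['eef_rot'],'open',s['opening'])
    best=None
    for r in recognise('nut1','wrist')[:6]:
        b=r['bbox']; w=at('wrist',(b[0]+b[2])/2,(b[1]+b[3])/2,.008,C); print(round(r['p'],2),np.round(b),w)
        d=np.hypot(*(w-p)[:2])
        if best is None or d<best[0]: best=(d,w)
    if best is None: return
    w=best[1]; N=100; S=.0004   # ortho patch at z=.011, 0.4 mm/px
    g=np.float32([[proj('wrist',(w[0]+(j-N/2)*S,w[1]+(i-N/2)*S,.011),C) for j in range(N)] for i in range(N)])
    P=cv2.remap(im,g[...,0],g[...,1],cv2.INTER_LINEAR).astype(int)
    sat=P.max(2)-P.min(2); m=((sat<22)&(P.max(2)<125)).astype(np.uint8)
    k,lab,st,ce=cv2.connectedComponentsWithStats(m)
    i=1+np.argmin([np.hypot(*(c-N/2))-st[j+1,4]/20 for j,c in enumerate(ce[1:])])
    cn=cv2.convexHull(np.vstack(cv2.findContours((lab==i).astype(np.uint8),0,1)[0]))[:,0]
    c=cn.mean(0)
    # best hex orientation: width at angle a minimal (flat normal)
    W=[np.ptp(cn@[np.cos(a),np.sin(a)]) for a in np.arange(0,np.pi,.02)]
    W6=[sum(np.interp([(a+k*np.pi/3)%np.pi for k in range(3)],np.arange(0,np.pi,.02),W)) for a in np.arange(0,np.pi/3,.02)]
    a=np.argmin(W6)*.02
    mid=[(cn[:,0].max()+cn[:,0].min())/2,(cn[:,1].max()+cn[:,1].min())/2]
    print('centre(z.011)',w[0]+(mid[0]-N/2)*S,w[1]+(mid[1]-N/2)*S,'area mm2',st[i,4]*.16,'minW',min(W)*.4,'flat normal mod60deg',np.degrees(a),'-> yaws',[round(a+np.pi/2+k*np.pi/3,2) for k in (-2,-1,0,1)])
    cv2.imwrite(f'pics/{name}_p.png',P[:,:,::-1])
E
python3 -c "
from h import *
nutfix('w7')"
```

```text
tcp [0.5356 0.0186 0.0599] [-3.1409 -0.0001  1.4994] open 0.04271248171829701
0.58 [304. 248. 344. 284.] [0.5346 0.0157 0.008 ]
centre(z.011) 0.535203548071954 0.016288579772771258 area mm2 344.16 minW 18.35529757581536 flat normal mod60deg 44.69070802020421 -> yaws [np.float64(0.26), np.float64(1.3), np.float64(2.35), np.float64(3.4)][ WARN:0@2.716] global loadsave.cpp:1063 imwrite_ Unsupported depth image for selected encoder is fallbacked to CV_8U.
```

Emit:
{"name": "arm_command", "arguments": {"moves": [{"x": -2.5,"y": 0,"z": 15,"wx": 0,"wy": 0,"wz": 0.1,"jaw": 0.5},{"x": 0,"y": 0,"z": 20,"wx": 0,"wy": 0,"wz": 0.1,"jaw": 0.5},{"x": 0,"y": 0,"z": 10,"wx": 0,"wy": 0,"wz": 0,"jaw": 0.5},{"x": 0,"y": 0,"z": 4,"wx": 0,"wy": 0,"wz": 0,"jaw": 0.5},{"x": 0,"y": 0,"z": 0,"wx": 0,"wy": 0,"wz": 0,"jaw": 0.5}]}}

```text
time: 13.35
eef_pos: [0.5358, 0.0159, 0.011]
eef_rot: [3.141, -0.0, 1.301]
force: [1.0, 0.3, 1.1]
opening: 0.0428
grip_force: 0.0
```

Emit:
{"name": "arm_command", "arguments": {"moves": [{"x": 0,"y": 0,"z": 0,"wx": 0,"wy": 0,"wz": 0,"jaw": 1},{"x": 0,"y": 0,"z": 0,"wx": 0,"wy": 0,"wz": 0,"jaw": 1},{"x": 0,"y": 0,"z": 0,"wx": 0,"wy": 0,"wz": 0,"jaw": 1},{"x": 0,"y": 0,"z": 0,"wx": 0,"wy": 0,"wz": 0,"jaw": 1}]}}

```text
time: 13.75
eef_pos: [0.5366, 0.0157, 0.0119]
eef_rot: [3.14, -0.001, 1.299]
force: [-0.7, -0.9, 5.4]
opening: 0.0173
grip_force: 49.2
```

```bash
python3 - <<'E'
from h import *
p,q=pose()
plan((p[0],p[1],.09),(.515,.335,.10,1.3),(.515,.335,.03))
im=save('top','top2'); hsv=cv2.cvtColor(im,cv2.COLOR_RGB2HSV)
m=(((hsv[...,0]<8)|(hsv[...,0]>172))&(hsv[...,1]>150)&(hsv[...,2]>60)).astype(np.uint8)
m[:,:140]=0;m[:,270:]=0;m[:190]=0;m[320:]=0
v,u=np.nonzero(m); print(cv2.minAreaRect(np.float32(np.c_[u,v])),len(u))
E
```

```text
[{z: -39.0}, {z: -39.0}, {x: 43.1, y: -15.2, z: -1.4}, {x: 43.1, y: -15.2, z: -1.4}, {x: 43.1, y: -15.2, z: -1.4}]
[{x: 43.1, y: -15.2, z: -1.4}, {x: 43.1, y: -15.2, z: -1.4}, {x: 43.1, y: -15.2, z: -1.4}, {x: 43.1, y: -15.2, z: -1.4}, {z: 35.0}]
[{z: 35.0}]
((189.42303466796875, 249.56483459472656), (68.23812866210938, 4.75050163269043), 49.89908981323242) 294
```

Emit:
{"name": "arm_command", "arguments": {"moves": [{"x": 0,"y": 0,"z": -45,"wx": 0,"wy": 0,"wz": 0,"jaw": 1},{"x": 0,"y": 0,"z": -45,"wx": 0,"wy": 0,"wz": 0,"jaw": 1},{"x": 43,"y": -15,"z": 0,"wx": 0,"wy": 0,"wz": 0,"jaw": 1},{"x": 43,"y": -15,"z": 0,"wx": 0,"wy": 0,"wz": 0,"jaw": 1},{"x": 43,"y": -15,"z": 0,"wx": 0,"wy": 0,"wz": 0,"jaw": 1}]}}

```text
time: 14.3
eef_pos: [0.5269, 0.1536, 0.1014]
eef_rot: [3.141, -0.001, 1.298]
force: [0.5, 0.1, -0.7]
opening: 0.0167
grip_force: 49.1
```

Emit:
{"name": "arm_command", "arguments": {"moves": [{"x": 43,"y": -15,"z": 0,"wx": 0,"wy": 0,"wz": 0,"jaw": 1},{"x": 43,"y": -15,"z": 0,"wx": 0,"wy": 0,"wz": 0,"jaw": 1},{"x": 43,"y": -15,"z": 0,"wx": 0,"wy": 0,"wz": 0,"jaw": 1},{"x": 43,"y": -15,"z": 0,"wx": 0,"wy": 0,"wz": 0,"jaw": 1},{"x": 0,"y": 0,"z": 0,"wx": 0,"wy": 0,"wz": 0,"jaw": 1}]}}

```text
time: 14.8
eef_pos: [0.5116, 0.3449, 0.0996]
eef_rot: [-3.138, -0.005, 1.313]
force: [-1.4, 0.6, -0.2]
opening: 0.0169
grip_force: 49.1
```

```bash
python3 - <<'E'
from h import *
s=sense();p=s['eef_pos'];print(s['time'],p,s['opening'],s['eef_rot'],s['grip_force'])
C=cam('wrist'); im=save('wrist','w8')
hsv=cv2.cvtColor(im,cv2.COLOR_RGB2HSV)
m=(((hsv[...,0]<8)|(hsv[...,0]>172))&(hsv[...,1]>150)&(hsv[...,2]>60)).astype(np.uint8)
v,u=np.nonzero(m); P=np.array([at('wrist',a,b,.076,C)[:2] for a,b in zip(u[::7],v[::7])])
c=np.array([.5,.277]); P=P[np.abs(P-c).max(1)<.15]-c; n=np.array([.645,-.764]);b=np.array([.764,.645])
print('bar n,b range',np.median(P@n),np.percentile(P@b,[0,1,99,100]),len(P))
for r in recognise('nut1','wrist')[:8]: bb=r['bbox'];print(round(r['p'],2),np.round(bb),at('wrist',(bb[0]+bb[2])/2,(bb[1]+bb[3])/2,.015,C))
E
```

```text
14.8 [0.5116 0.3449 0.0996] 0.016859338857376095 [-3.1378 -0.0053  1.3132] 49.096866846084595
bar n,b range -0.002557534188048606 [-0.0215 -0.019   0.1091  0.1098] 592
0.97 [413. 304. 441. 335.] [0.566  0.2691 0.015 ]
0.7 [260. 233. 287. 267.] [0.4776 0.3472 0.015 ]
0.63 [305. 281. 346. 334.] [0.4992 0.2986 0.015 ]
```

Emit:
{"name": "arm_command", "arguments": {"moves": [{"x": 0,"y": 2,"z": 25,"wx": 0,"wy": 0,"wz": 0,"jaw": 1},{"x": 0,"y": 0,"z": 25,"wx": 0,"wy": 0,"wz": 0,"jaw": 1},{"x": 0,"y": 0,"z": 16,"wx": 0,"wy": 0,"wz": 0,"jaw": 1},{"x": 0,"y": 0,"z": 4,"wx": 0,"wy": 0,"wz": 0,"jaw": 1},{"x": 0,"y": 0,"z": 0,"wx": 0,"wy": 0,"wz": 0,"jaw": 1}]}}

```text
time: 15.4
eef_pos: [0.5209, 0.3393, 0.0393]
eef_rot: [3.137, -0.015, 1.301]
force: [-8.6, 5.7, 29.9]
opening: 0.0165
grip_force: 70.1
```

Emit:
{"name": "arm_command", "arguments": {"moves": [{"x": 0,"y": 0,"z": 0,"wx": 0,"wy": 0,"wz": 0,"jaw": 0.65},{"x": 0,"y": 0,"z": 0,"wx": 0,"wy": 0,"wz": 0,"jaw": 0.65},{"x": 0,"y": 0,"z": 0,"wx": 0,"wy": 0,"wz": 0,"jaw": 0.65},{"x": 0,"y": 0,"z": -40,"wx": 0,"wy": 0,"wz": 0,"jaw": 0.65},{"x": 0,"y": 0,"z": -40,"wx": 0,"wy": 0,"wz": 0,"jaw": 0.65}]}}

```text
time: 15.9
eef_pos: [0.5168, 0.3309, 0.1114]
eef_rot: [-3.14, 0.002, 1.296]
force: [0.1, 0.7, 0.4]
opening: 0.0298
grip_force: 0.0
```

```bash
python3 - <<'E'
from h import *
s=sense();p=s['eef_pos'];print(s['time'],p,s['opening'],s['eef_rot'])
plan((.572,-.0435,.11,1.3))
C=cam('wrist'); im=save('wrist','w9')
for r in recognise('nut1','wrist')[:8]: b=r['bbox'];print(round(r['p'],2),np.round(b),at('wrist',(b[0]+b[2])/2,(b[1]+b[3])/2,.015,C))
E
```

```text
15.9 [0.5168 0.3309 0.1114] 0.029754460075712856 [-3.1404  0.0025  1.2962]
[{x: -43.2, y: 19.3, z: 0.3}, {x: -43.2, y: 19.3, z: 0.3}, {x: -43.2, y: 19.3, z: 0.2}, {x: -43.2, y: 19.3, z: 0.2}, {x: -43.2, y: 19.3, z: 0.2}]
[{x: -43.2, y: 19.2, z: 0.2}, {x: -43.2, y: 19.2, z: 0.2}, {x: -43.2, y: 19.2, z: 0.2}]
0.98 [401. 282. 434. 314.] [0.5681 0.2654 0.015 ]
0.89 [260. 206. 288. 242.] [0.486  0.3465 0.015 ]
0.57 [315. 208. 344. 239.] [0.5213 0.3372 0.015 ]
0.48 [533. 147. 638. 268.] [0.7159 0.2969 0.015 ]
```

The tool touched the bar with 30 N, but the nut dropped into the pan. For the last nut I'll stay farther from the bar.

Emit:
{"name": "arm_command", "arguments": {"moves": [{"x": -43,"y": 19,"z": 0,"wx": 0,"wy": 0,"wz": 0,"jaw": 0.5},{"x": -43,"y": 19,"z": 0,"wx": 0,"wy": 0,"wz": 0,"jaw": 0.5},{"x": -43,"y": 19,"z": 0,"wx": 0,"wy": 0,"wz": 0,"jaw": 0.5},{"x": -43,"y": 19,"z": 0,"wx": 0,"wy": 0,"wz": 0,"jaw": 0.5},{"x": -43,"y": 19,"z": 0,"wx": 0,"wy": 0,"wz": 0,"jaw": 0.5}]}}

```text
time: 16.5
eef_pos: [0.5503, 0.097, 0.1104]
eef_rot: [-3.141, 0.001, 1.296]
force: [-0.0, -0.2, 0.9]
opening: 0.0427
grip_force: 0.0
```

Emit:
{"name": "arm_command", "arguments": {"moves": [{"x": -43,"y": 19,"z": 0,"wx": 0,"wy": 0,"wz": 0,"jaw": 0.5},{"x": -43,"y": 19,"z": 17,"wx": 0,"wy": 0,"wz": 0,"jaw": 0.5},{"x": -43,"y": 19,"z": 17,"wx": 0,"wy": 0,"wz": 0,"jaw": 0.5},{"x": 0,"y": 0,"z": 17,"wx": 0,"wy": 0,"wz": 0,"jaw": 0.5},{"x": 0,"y": 0,"z": 0,"wx": 0,"wy": 0,"wz": 0,"jaw": 0.5}]}}

```text
time: 17.0
eef_pos: [0.5679, -0.0425, 0.0573]
eef_rot: [-3.136, 0.002, 1.291]
force: [-0.4, 0.1, -0.2]
opening: 0.0424
grip_force: 0.0
```

```bash
python3 -c "
from h import *
nutfix('w10')" 2>/dev/null
```

```text
tcp [ 0.5679 -0.0425  0.0573] [-3.1359  0.0023  1.2914] open 0.0424146311003934
```

View pics/w10.png

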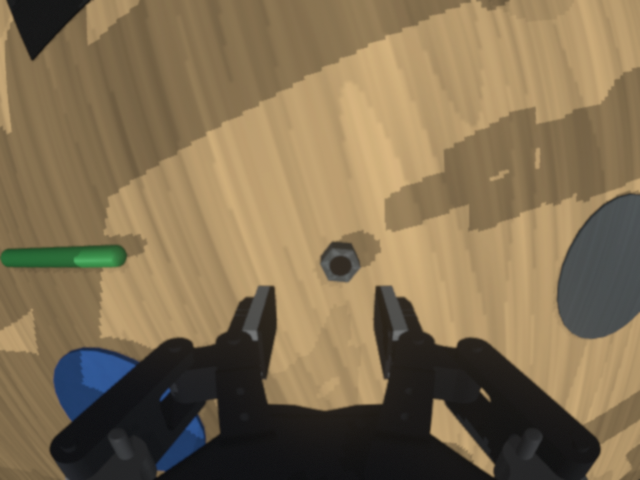

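The third nut is at (340,262); the network simply missed it. I'll fit its hexagon from that pixel.

```bash
sed -i 's/def nutfix(name):/def nutfix(name,px=None):/; s/    if best is None: return/    if px: best=(0,at("wrist",px[0],px[1],.011,C))\n    if best is None: return/' h.py; python3 -c "
from h import *
nutfix('w11',(340,262))" 2>/dev/null
```

```text
tcp [ 0.5704 -0.0386  0.0594] [-3.1398 -0.0004  1.2984] open 0.04271709481971884
0.91 [312. 245. 353. 289.] [ 0.5735 -0.043   0.008 ]
0.2 [ 55. 350. 207. 475.] [ 0.3835 -0.1286  0.008 ]
centre(z.011) 0.5754991158326286 -0.04309104491805185 area mm2 353.44 minW 19.143651183208362 flat normal mod60deg 8.021409131831525 -> yaws [np.float64(-0.38), np.float64(0.66), np.float64(1.71), np.float64(2.76)]
```

Emit:
{"name": "arm_command", "arguments": {"moves": [{"x": -3,"y": 5,"z": 5,"wx": 0,"wy": 0,"wz": -0.14,"jaw": 0.5},{"x": 0,"y": 0,"z": 15,"wx": 0,"wy": 0,"wz": -0.14,"jaw": 0.5},{"x": 0,"y": 0,"z": 15,"wx": 0,"wy": 0,"wz": -0.13,"jaw": 0.5},{"x": 0,"y": 0,"z": 13,"wx": 0,"wy": 0,"wz": 0,"jaw": 0.5},{"x": 0,"y": 0,"z": 0,"wx": 0,"wy": 0,"wz": 0,"jaw": 0.5}]}}

```text
time: 17.7
eef_pos: [0.574, -0.0416, 0.0105]
eef_rot: [-3.139, -0.001, 1.708]
force: [-1.5, 0.3, 0.7]
opening: 0.0427
grip_force: 0.0
```

Emit:
{"name": "arm_command", "arguments": {"moves": [{"x": 0,"y": 0,"z": 0,"wx": 0,"wy": 0,"wz": 0,"jaw": 1},{"x": 0,"y": 0,"z": 0,"wx": 0,"wy": 0,"wz": 0,"jaw": 1},{"x": 0,"y": 0,"z": 0,"wx": 0,"wy": 0,"wz": 0,"jaw": 1},{"x": 0,"y": 0,"z": 0,"wx": 0,"wy": 0,"wz": 0,"jaw": 1}]}}

```text
time: 18.1
eef_pos: [0.5762, -0.0431, 0.0128]
eef_rot: [3.14, 0.0, 1.709]
force: [-0.4, -0.9, 3.5]
opening: 0.0166
grip_force: 49.2
```

```bash
python3 - <<'E'
from h import *
s=sense();p=np.array(s['eef_pos']);print(s['opening'],s['grip_force'])
plan((p[0],p[1],.10),(.52,.15,.115,2.0),(.444,.328,.115,2.27))
E
```

```text
0.016638791783966003 49.16877876967192
[{z: -43.6}, {z: -43.6}, {x: 39.8, y: -5.8, z: -3.0, wz: -0.058}, {x: 40.1, y: -3.5, z: -3.0, wz: -0.058}, {x: 40.2, y: -1.2, z: -3.0, wz: -0.058}]
[{x: 40.2, y: 1.2, z: -3.0, wz: -0.058}, {x: 40.1, y: 3.5, z: -3.0, wz: -0.058}, {x: 38.7, y: 1.0, wz: -0.054}, {x: 38.6, y: 3.1, wz: -0.054}, {x: 38.4, y: 5.2, wz: -0.054}]
[{x: 38.0, y: 7.2, wz: -0.054}, {x: 37.6, y: 9.3, wz: -0.054}]
```

Emit:
{"name": "arm_command", "arguments": {"moves": [{"x": 0,"y": 0,"z": -43.5,"wx": 0,"wy": 0,"wz": 0,"jaw": 1},{"x": 0,"y": 0,"z": -43.5,"wx": 0,"wy": 0,"wz": 0,"jaw": 1},{"x": 40,"y": -6,"z": -3,"wx": 0,"wy": 0,"wz": -0.058,"jaw": 1},{"x": 40,"y": -3.5,"z": -3,"wx": 0,"wy": 0,"wz": -0.058,"jaw": 1},{"x": 40,"y": -1,"z": -3,"wx": 0,"wy": 0,"wz": -0.058,"jaw": 1}]}}

```text
time: 18.6
eef_pos: [0.5413, 0.0738, 0.1085]
eef_rot: [3.14, -0.0, 1.884]
force: [0.5, 1.2, -0.4]
opening: 0.0166
grip_force: 48.9
```

Emit:
{"name": "arm_command", "arguments": {"moves": [{"x": 40,"y": 1,"z": -3,"wx": 0,"wy": 0,"wz": -0.058,"jaw": 1},{"x": 40,"y": 3.5,"z": -3,"wx": 0,"wy": 0,"wz": -0.058,"jaw": 1},{"x": 38.5,"y": 1,"z": 0,"wx": 0,"wy": 0,"wz": -0.054,"jaw": 1},{"x": 38.5,"y": 3,"z": 0,"wx": 0,"wy": 0,"wz": -0.054,"jaw": 1},{"x": 38.5,"y": 5,"z": 0,"wx": 0,"wy": 0,"wz": -0.054,"jaw": 1}]}}

```text
time: 19.1
eef_pos: [0.4727, 0.2575, 0.114]
eef_rot: [3.141, 0.0, 2.163]
force: [1.1, -0.6, -0.6]
opening: 0.0172
grip_force: 48.9
```

Emit:
{"name": "arm_command", "arguments": {"moves": [{"x": 38,"y": 7,"z": 0,"wx": 0,"wy": 0,"wz": -0.054,"jaw": 1},{"x": 37.5,"y": 9.5,"z": 0,"wx": 0,"wy": 0,"wz": -0.054,"jaw": 1},{"x": 0,"y": 0,"z": 0,"wx": 0,"wy": 0,"wz": 0,"jaw": 1},{"x": 0,"y": 0,"z": 0,"wx": 0,"wy": 0,"wz": 0,"jaw": 1}]}}

```text
time: 19.5
eef_pos: [0.4424, 0.3284, 0.1137]
eef_rot: [-3.141, 0.0, 2.271]
force: [0.3, -0.6, -0.3]
opening: 0.0168
grip_force: 49.0
```

```bash
python3 - <<'E'
from h import *
s=sense();p=s['eef_pos'];print(s['time'],p,s['opening'],s['eef_rot'],s['grip_force'])
C=cam('wrist'); im=save('wrist','w12')
for r in recognise('nut1','wrist')[:8]: bb=r['bbox'];print(round(r['p'],2),np.round(bb),at('wrist',(bb[0]+bb[2])/2,(bb[1]+bb[3])/2,.012,C))
E
```

```text
19.5 [0.4424 0.3284 0.1137] 0.01676205582690298 [-3.1413  0.0001  2.2715] 48.95529303699732
0.97 [377. 235. 404. 269.] [0.4857 0.3461 0.012 ]
0.9 [303. 274. 346. 333.] [0.4769 0.2859 0.012 ]
0.87 [400. 273. 430. 306.] [0.5205 0.3368 0.012 ]
0.69 [333. 350. 345. 367.] [0.5187 0.254  0.012 ]
```

View pics/w12.png

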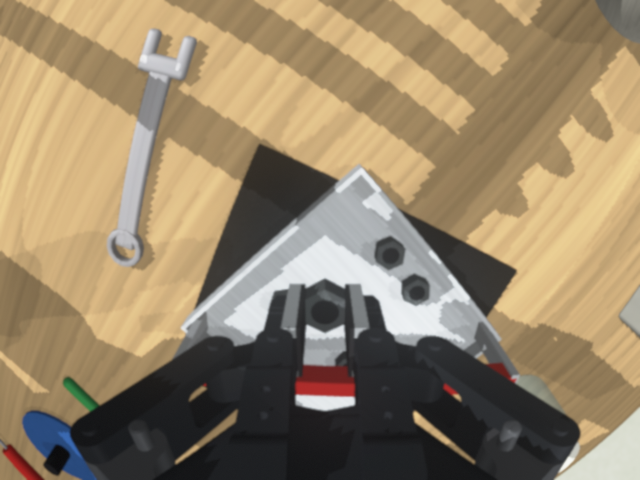

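The held nut at (325,305) is over the rear half of the pan, with free floor beneath it. I'll lower it and release.

Emit:
{"name": "arm_command", "arguments": {"moves": [{"x": 0,"y": 0,"z": 35,"wx": 0,"wy": 0,"wz": 0,"jaw": 1},{"x": 0,"y": 0,"z": 25,"wx": 0,"wy": 0,"wz": 0,"jaw": 1},{"x": 0,"y": 0,"z": 10,"wx": 0,"wy": 0,"wz": 0,"jaw": 1},{"x": 0,"y": 0,"z": 4,"wx": 0,"wy": 0,"wz": 0,"jaw": 1},{"x": 0,"y": 0,"z": 0,"wx": 0,"wy": 0,"wz": 0,"jaw": 1}]}}

```text
time: 20.1
eef_pos: [0.444, 0.3268, 0.0401]
eef_rot: [3.141, 0.001, 2.267]
force: [0.3, 0.2, 0.5]
opening: 0.0171
grip_force: 49.0
```

Emit:
{"name": "arm_command", "arguments": {"moves": [{"x": 0,"y": 0,"z": 0,"wx": 0,"wy": 0,"wz": 0,"jaw": 0.65},{"x": 0,"y": 0,"z": 0,"wx": 0,"wy": 0,"wz": 0,"jaw": 0.65},{"x": 0,"y": 0,"z": 0,"wx": 0,"wy": 0,"wz": 0,"jaw": 0.65},{"x": 0,"y": 0,"z": -45,"wx": 0,"wy": 0,"wz": 0,"jaw": 0.65},{"x": 0,"y": 0,"z": -45,"wx": 0,"wy": 0,"wz": 0,"jaw": 0.5}]}}

```text
time: 20.6
eef_pos: [0.442, 0.3268, 0.1299]
eef_rot: [-3.138, 0.0, 2.269]
force: [1.5, 0.7, 0.1]
opening: 0.0421
grip_force: 0.0
```

Emit:
{"name": "arm_command", "arguments": {"moves": [{"x": 0,"y": 0,"z": -45,"wx": 0,"wy": 0,"wz": 0,"jaw": 0.5},{"x": 0,"y": 0,"z": -45,"wx": 0,"wy": 0,"wz": 0,"jaw": 0.5},{"x": 0,"y": 0,"z": 0,"wx": 0,"wy": 0,"wz": 0,"jaw": 0.5},{"x": 0,"y": 0,"z": 0,"wx": 0,"wy": 0,"wz": 0,"jaw": 0.5}]}}

```text
time: 21.0
eef_pos: [0.4439, 0.3279, 0.2216]
eef_rot: [3.138, -0.0, 2.269]
force: [-0.4, -0.4, -0.9]
opening: 0.0426
grip_force: 0.0
```

```bash
python3 - <<'E'
from h import *
s=sense();print(s['time'],s['eef_pos'],s['eef_rot'],s['joint_positions'])
for n in ('wrist','top','side'):
    C=cam(n); im=save(n,n+'_13')
    hsv=cv2.cvtColor(im,cv2.COLOR_RGB2HSV)
    m=(((hsv[...,0]<8)|(hsv[...,0]>172))&(hsv[...,1]>150)&(hsv[...,2]>60)).astype(np.uint8)
    k,lab,st,ce=cv2.connectedComponentsWithStats(m); 
    for i in range(1,k):
        if st[i,4]<60: continue
        v,u=np.nonzero(lab==i)
        P=np.array([at(n,a,b,.073,C)[:2] for a,b in zip(u,v)]).astype(np.float32)
        if abs(P.mean(0)-[.5,.28]).max()<.2: 
            r=cv2.minAreaRect(P*1000); print(n,r)
    for r in recognise('nut1',n)[:9]: bb=r['bbox'];print('  nut',round(r['p'],2),np.round(bb),at(n,(bb[0]+bb[2])/2,(bb[1]+bb[3])/2,.012,C))
E
```

```text
21.0 [0.4439 0.3279 0.2216] [ 3.1376 -0.0004  2.2689] [-1.0669  0.3472  0.5356  1.556  -0.183   1.2846  0.1918]
wrist ((431.1618347167969, 221.11741638183594), (33.11381149291992, 19.277660369873047), 36.69636535644531)
wrist ((494.9932556152344, 267.1048583984375), (85.62696838378906, 12.183125495910645), 36.81085205078125)
wrist ((572.8779296875, 329.10919189453125), (50.61429214477539, 17.874065399169922), 37.023921966552734)
  nut 0.87 [361. 195. 380. 222.] [0.4858 0.347  0.012 ]
  nut 0.85 [379. 226. 402. 248.] [0.5213 0.338  0.012 ]
  nut 0.8 [314. 185. 338. 211.] [0.4463 0.3269 0.012 ]
  nut 0.74 [285. 239. 303. 261.] [0.4557 0.2659 0.012 ]
top ((510.59912109375, 276.99578857421875), (223.37503051757812, 11.922325134277344), 37.159423828125)
  nut 0.61 [176. 247. 183. 257.] [0.5224 0.3339 0.012 ]
  nut 0.48 [173. 261. 178. 264.] [0.4932 0.3449 0.012 ]
  nut 0.48 [206. 246. 211. 249.] [0.5336 0.2528 0.012 ]
  nut 0.47 [198. 231. 208. 240.] [0.5671 0.2698 0.012 ]
  nut 0.46 [160. 315. 226. 348.] [0.3013 0.2919 0.012 ]
  nut 0.38 [178. 277. 188. 280.] [0.4471 0.3232 0.012 ]
side ((503.814208984375, 279.5974426269531), (217.54684448242188, 24.748703002929688), 37.0708122253418)
  nut 0.69 [281. 429. 293. 446.] [0.4426 0.3296 0.012 ]
  nut 0.64 [288. 399. 296. 410.] [0.4552 0.2704 0.012 ]
  nut 0.59 [358. 392. 394. 479.] [0.3042 0.2805 0.012 ]
  nut 0.58 [229. 378. 238. 381.] [0.575  0.2558 0.012 ]
  nut 0.48 [254. 433. 266. 447.] [0.4833 0.3477 0.012 ]
```

View pics/wrist_13.png

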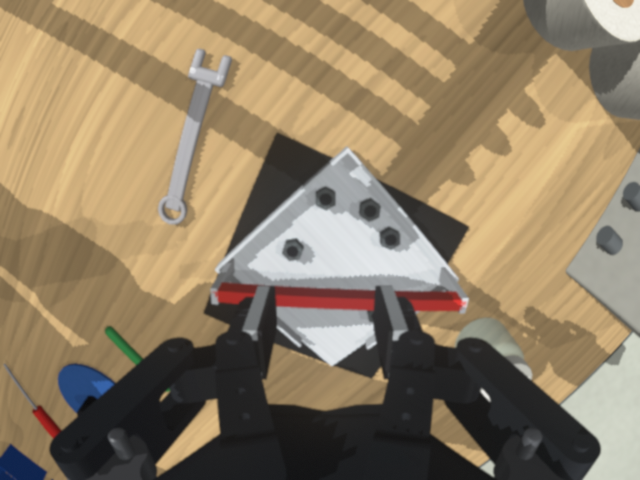

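All six nuts are in the pan: four show behind the bar at (325,197), (370,209), (390,237) and (293,249), and two in front are seen by the top camera. The bar is centred near (0.504, 0.278) at 37°. Next I'll grip it.

```bash
python3 - <<'E'
from h import *
plan((.504,.278,.16,.646))
E
```

```text
[{x: -6.4, y: 1.3, z: 4.9, wz: 0.135}, {x: -6.2, y: 2.2, z: 4.9, wz: 0.135}, {x: -5.8, y: 3.0, z: 4.9, wz: 0.135}, {x: -5.4, y: 3.8, z: 4.9, wz: 0.135}, {x: -4.8, y: 4.4, z: 4.9, wz: 0.135}]
[{x: -4.2, y: 5.1, z: 4.9, wz: 0.135}, {x: -3.5, y: 5.6, z: 4.9, wz: 0.135}, {x: -2.7, y: 6.0, z: 4.9, wz: 0.135}, {x: -1.9, y: 6.3, z: 4.9, wz: 0.135}, {x: -1.0, y: 6.5, z: 4.9, wz: 0.135}]
[{x: -0.1, y: 6.6, z: 4.9, wz: 0.135}, {x: 0.8, y: 6.5, z: 4.9, wz: 0.135}]
```

Emit:
{"name": "arm_command", "arguments": {"moves": [{"x": -6.4,"y": 1.3,"z": 5,"wx": 0,"wy": 0,"wz": 0.135,"jaw": 0.5},{"x": -6.2,"y": 2.2,"z": 5,"wx": 0,"wy": 0,"wz": 0.135,"jaw": 0.5},{"x": -5.8,"y": 3,"z": 5,"wx": 0,"wy": 0,"wz": 0.135,"jaw": 0.5},{"x": -5.4,"y": 3.8,"z": 5,"wx": 0,"wy": 0,"wz": 0.135,"jaw": 0.5},{"x": -4.8,"y": 4.4,"z": 5,"wx": 0,"wy": 0,"wz": 0.135,"jaw": 0.5}]}}

```text
time: 21.8
eef_pos: [0.4687, 0.3067, 0.1937]
eef_rot: [-3.14, 0.001, 1.588]
force: [-0.3, 0.2, 0.2]
opening: 0.0427
grip_force: 0.0
```

Emit:
{"name": "arm_command", "arguments": {"moves": [{"x": -4.2,"y": 5,"z": 5,"wx": 0,"wy": 0,"wz": 0.135,"jaw": 0.5},{"x": -3.5,"y": 5.6,"z": 5,"wx": 0,"wy": 0,"wz": 0.135,"jaw": 0.5},{"x": -2.7,"y": 6,"z": 5,"wx": 0,"wy": 0,"wz": 0.135,"jaw": 0.5},{"x": -1.9,"y": 6.3,"z": 5,"wx": 0,"wy": 0,"wz": 0.135,"jaw": 0.5},{"x": -1,"y": 6.5,"z": 5,"wx": 0,"wy": 0,"wz": 0.135,"jaw": 0.5}]}}

```text
time: 22.3
eef_pos: [0.4943, 0.2864, 0.1687]
eef_rot: [-3.141, 0.002, 0.913]
force: [0.4, -0.8, -0.2]
opening: 0.0427
grip_force: 0.0
```

Emit:
{"name": "arm_command", "arguments": {"moves": [{"x": 0,"y": 6.6,"z": 5,"wx": 0,"wy": 0,"wz": 0.135,"jaw": 0.5},{"x": 1,"y": 6.5,"z": 5,"wx": 0,"wy": 0,"wz": 0.135,"jaw": 0.5},{"x": 0,"y": 0,"z": 0,"wx": 0,"wy": 0,"wz": 0,"jaw": 0.5},{"x": 0,"y": 0,"z": 0,"wx": 0,"wy": 0,"wz": 0,"jaw": 0.5}]}}

```text
time: 22.7
eef_pos: [0.5047, 0.2787, 0.1592]
eef_rot: [3.142, 0.001, 0.651]
force: [-0.2, 0.1, 0.7]
opening: 0.0427
grip_force: 0.0
```

```bash
cat >> h.py <<'E'
def barfix(name,z=.076):
    """bar line in wrist picture: lateral (tool y) offset and angle, top face at z"""
    s=sense(); p=np.array(s['eef_pos']); q=R.from_euler('xyz',s['eef_rot']); C=cam('wrist'); im=save('wrist',name)
    print(s['time'],'tcp',p,s['eef_rot'],s['joint_positions'])
    hsv=cv2.cvtColor(im,cv2.COLOR_RGB2HSV)
    m=(((hsv[...,0]<8)|(hsv[...,0]>172))&(hsv[...,1]>150)&(hsv[...,2]>150)).astype(np.uint8)
    v,u=np.nonzero(m); P=np.array([at('wrist',a,b,z,C) for a,b in zip(u[::3],v[::3])])
    T=q.inv().apply(P-p); T=T[(abs(T[:,1])<.03)&(abs(T[:,0])<.2)]
    k=np.polyfit(T[:,0],T[:,1],1); print('bar: tool y=%.4f + %.4f x; x range'%(k[1],k[0]),T[:,0].min(),T[:,0].max(),len(T),'width',np.std(T[:,1]-np.polyval(k,T[:,0]))*3.46)
E
python3 -c "
from h import *
barfix('w14')"
```

```text
22.7 tcp [0.5047 0.2787 0.1592] [3.1415 0.0014 0.6514] [-1.1244  0.534   0.8679  1.582  -0.4247  1.2265 -1.0984]
bar: tool y=0.0032 + 0.0047 x; x range -0.11278574795199126 0.11276639715734622 1746 width 0.010053931933824319
```

Emit:
{"name": "arm_command", "arguments": {"moves": [{"x": 0,"y": 3,"z": 35,"wx": 0,"wy": 0,"wz": 0,"jaw": 0.5},{"x": 0,"y": 0,"z": 35,"wx": 0,"wy": 0,"wz": 0,"jaw": 0.5},{"x": 0,"y": 0,"z": 20,"wx": 0,"wy": 0,"wz": 0,"jaw": 0.5},{"x": 0,"y": 0,"z": 11,"wx": 0,"wy": 0,"wz": 0,"jaw": 0.5},{"x": 0,"y": 0,"z": 0,"wx": 0,"wy": 0,"wz": 0,"jaw": 0.5}]}}

```text
time: 23.25
eef_pos: [0.5058, 0.2765, 0.0577]
eef_rot: [-3.141, 0.002, 0.65]
force: [0.0, -0.1, 0.2]
opening: 0.0423
grip_force: 0.0
```

Emit:
{"name": "arm_command", "arguments": {"moves": [{"x": 0,"y": 0,"z": 0,"wx": 0,"wy": 0,"wz": 0,"jaw": 1},{"x": 0,"y": 0,"z": 0,"wx": 0,"wy": 0,"wz": 0,"jaw": 1},{"x": 0,"y": 0,"z": 0,"wx": 0,"wy": 0,"wz": 0,"jaw": 1},{"x": 0,"y": 0,"z": 0,"wx": 0,"wy": 0,"wz": 0,"jaw": 1},{"x": 0,"y": 0,"z": 0,"wx": 0,"wy": 0,"wz": 0,"jaw": 1}], "grip_force": 110}}

```text
time: 23.75
eef_pos: [0.5082, 0.2769, 0.0607]
eef_rot: [3.141, -0.003, 0.649]
force: [-0.5, -0.5, 6.7]
opening: 0.0095
grip_force: 108.1
```

Emit:
{"name": "arm_command", "arguments": {"moves": [{"x": 0,"y": 0,"z": -3,"wx": 0,"wy": 0,"wz": 0,"jaw": 1},{"x": 0,"y": 0,"z": -5,"wx": 0,"wy": 0,"wz": 0,"jaw": 1},{"x": 0,"y": 0,"z": -8,"wx": 0,"wy": 0,"wz": 0,"jaw": 1},{"x": 0,"y": 0,"z": -6,"wx": 0,"wy": 0,"wz": 0,"jaw": 1},{"x": 0,"y": 0,"z": -3,"wx": 0,"wy": 0,"wz": 0,"jaw": 1}]}}

```text
time: 24.25
eef_pos: [0.5074, 0.2765, 0.0847]
eef_rot: [3.141, -0.001, 0.649]
force: [-0.9, 0.3, -4.3]
opening: 0.0098
grip_force: 107.4
```

```bash
python3 - <<'E'
from h import *
s=sense();print(s['eef_pos'],s['eef_rot'],s['force'],s['ft_torque'],s['opening'],s['grip_force'])
im=save('side','s15');a=im[300:480,150:390,::-1]
im=save('wrist','w15');b=im[200:480,100:540,::-1]
a=cv2.resize(a,(400,300));b=cv2.resize(b,(400,255));b=cv2.copyMakeBorder(b,0,45,0,0,0)
cv2.imwrite('pics/c15.png',np.hstack([a,b]))
E
```

```text
[0.5074 0.2765 0.0847] [ 3.1413 -0.0012  0.6489] [-0.8572  0.3303 -4.2938] [-0.0318  0.0161  0.0213] 0.00979041009299779 107.4278211593628
```

View pics/c15.png

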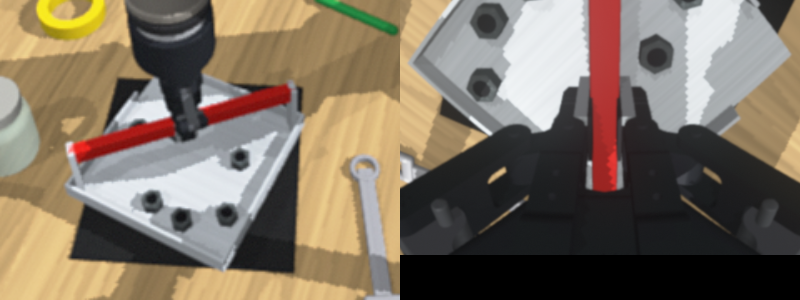

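The pan is off the mat and level, with the nuts aboard. I'll carry it with smooth speed ramps.

```bash
cat >> h.py <<'E'
def carry(tp,yaw,rows):
    p,q=pose(); e=q.as_euler('xyz')[2]; d=np.array(tp)-p
    f=(1-np.cos(np.pi*np.arange(rows+1)/rows))/2; out=[]
    for a,b in zip(f[:-1],f[1:]):
        s=R.from_euler('xyz',[np.pi,0,e+(yaw-e)*a]).inv().apply(d*(b-a))*1000
        out.append([round(v,1) for v in s]+[round(-(yaw-e)*(b-a),3)])
    for i in range(0,rows,5): print(out[i:i+5])
E
python3 - <<'E'
from h import *
p,q=pose(); n=np.array([np.cos(np.radians(-100)),np.sin(np.radians(-100))])
t=np.array([.4835,-.290])-n*.125
print(t); carry((t[0],t[1],.168),-.175,30)
E
```

```text
[ 0.5052 -0.1669]
[[np.float64(-0.7), np.float64(1.0), np.float64(-0.2), np.float64(0.002)], [np.float64(-2.2), np.float64(2.9), np.float64(-0.7), np.float64(0.007)], [np.float64(-3.6), np.float64(4.8), np.float64(-1.1), np.float64(0.011)], [np.float64(-4.9), np.float64(6.7), np.float64(-1.6), np.float64(0.015)], [np.float64(-6.1), np.float64(8.6), np.float64(-2.0), np.float64(0.02)]]
[[np.float64(-7.1), np.float64(10.4), np.float64(-2.4), np.float64(0.023)], [np.float64(-7.9), np.float64(12.3), np.float64(-2.8), np.float64(0.027)], [np.float64(-8.6), np.float64(14.0), np.float64(-3.1), np.float64(0.03)], [np.float64(-8.9), np.float64(15.7), np.float64(-3.4), np.float64(0.034)], [np.float64(-9.1), np.float64(17.2), np.float64(-3.7), np.float64(0.036)]]
[[np.float64(-9.0), np.float64(18.6), np.float64(-3.9), np.float64(0.038)], [np.float64(-8.6), np.float64(19.9), np.float64(-4.1), np.float64(0.04)], [np.float64(-8.1), np.float64(20.9), np.float64(-4.2), np.float64(0.042)], [np.float64(-7.4), np.float64(21.7), np.float64(-4.3), np.float64(0.043)], [np.float64(-6.5), np.float64(22.2), 
[... 449 characters left out ...]
, np.float64(-3.7), np.float64(0.036)], [np.float64(0.0), np.float64(18.0), np.float64(-3.4), np.float64(0.034)], [np.float64(0.6), np.float64(16.4), np.float64(-3.1), np.float64(0.03)], [np.float64(0.9), np.float64(14.6), np.float64(-2.8), np.float64(0.027)], [np.float64(1.2), np.float64(12.6), np.float64(-2.4), np.float64(0.023)]]
[[np.float64(1.2), np.float64(10.5), np.float64(-2.0), np.float64(0.02)], [np.float64(1.1), np.float64(8.2), np.float64(-1.6), np.float64(0.015)], [np.float64(0.9), np.float64(5.9), np.float64(-1.1), np.float64(0.011)], [np.float64(0.6), np.float64(3.6), np.float64(-0.7), np.float64(0.007)], [np.float64(0.2), np.float64(1.2), np.float64(-0.2), np.float64(0.002)]]
```

Emit:
{"name": "arm_command", "arguments": {"moves": [{"x": 0,"y": 0,"z": -5,"wx": 0,"wy": 0,"wz": 0,"jaw": 1},{"x": 0,"y": 0,"z": -12,"wx": 0,"wy": 0,"wz": 0,"jaw": 1},{"x": -0.7,"y": 1,"z": -15,"wx": 0,"wy": 0,"wz": 0.002,"jaw": 1},{"x": -2.2,"y": 3,"z": -12,"wx": 0,"wy": 0,"wz": 0.007,"jaw": 1},{"x": -3.6,"y": 5,"z": -8,"wx": 0,"wy": 0,"wz": 0.011,"jaw": 1}]}}

```text
time: 24.85
eef_pos: [0.5081, 0.2655, 0.138]
eef_rot: [3.141, -0.003, 0.629]
force: [-0.3, -1.8, -4.1]
opening: 0.0094
grip_force: 107.5
```

Emit:
{"name": "arm_command", "arguments": {"moves": [{"x": -5,"y": 6.5,"z": -4,"wx": 0,"wy": 0,"wz": 0.015,"jaw": 1},{"x": -6,"y": 8.5,"z": -2,"wx": 0,"wy": 0,"wz": 0.02,"jaw": 1},{"x": -7,"y": 10.5,"z": -2,"wx": 0,"wy": 0,"wz": 0.023,"jaw": 1},{"x": -8,"y": 12.5,"z": -2,"wx": 0,"wy": 0,"wz": 0.027,"jaw": 1},{"x": -8.6,"y": 14,"z": -2,"wx": 0,"wy": 0,"wz": 0.03,"jaw": 1}]}}

```text
time: 25.35
eef_pos: [0.5065, 0.2011, 0.1476]
eef_rot: [3.141, 0.001, 0.511]
force: [0.2, 0.3, -4.6]
opening: 0.01
grip_force: 107.5
```

Emit:
{"name": "arm_command", "arguments": {"moves": [{"x": -9,"y": 15.5,"z": -2,"wx": 0,"wy": 0,"wz": 0.034,"jaw": 1},{"x": -9,"y": 17,"z": -2,"wx": 0,"wy": 0,"wz": 0.036,"jaw": 1},{"x": -9,"y": 18.5,"z": -2,"wx": 0,"wy": 0,"wz": 0.038,"jaw": 1},{"x": -8.6,"y": 20,"z": -2,"wx": 0,"wy": 0,"wz": 0.04,"jaw": 1},{"x": -8,"y": 21,"z": -2,"wx": 0,"wy": 0,"wz": 0.042,"jaw": 1}]}}

```text
time: 25.85
eef_pos: [0.5063, 0.0988, 0.1581]
eef_rot: [3.142, -0.0, 0.32]
force: [0.7, -0.0, -2.9]
opening: 0.01
grip_force: 107.5
```

Emit:
{"name": "arm_command", "arguments": {"moves": [{"x": -7.4,"y": 21.7,"z": -2,"wx": 0,"wy": 0,"wz": 0.043,"jaw": 1},{"x": -6.5,"y": 22.2,"z": -2,"wx": 0,"wy": 0,"wz": 0.043,"jaw": 1},{"x": -5.6,"y": 22.5,"z": -2,"wx": 0,"wy": 0,"wz": 0.043,"jaw": 1},{"x": -4.5,"y": 22.5,"z": -2,"wx": 0,"wy": 0,"wz": 0.043,"jaw": 1},{"x": -3.5,"y": 22,"z": -1,"wx": 0,"wy": 0,"wz": 0.042,"jaw": 1}]}}

```text
time: 26.35
eef_pos: [0.5058, -0.0159, 0.1672]
eef_rot: [3.141, -0.001, 0.106]
force: [0.7, 0.3, -3.5]
opening: 0.0096
grip_force: 107.5
```

Emit:
{"name": "arm_command", "arguments": {"moves": [{"x": -2.5,"y": 21.5,"z": 0,"wx": 0,"wy": 0,"wz": 0.04,"jaw": 1},{"x": -1.5,"y": 20.5,"z": 0,"wx": 0,"wy": 0,"wz": 0.038,"jaw": 1},{"x": -0.7,"y": 19.5,"z": 0,"wx": 0,"wy": 0,"wz": 0.036,"jaw": 1},{"x": 0,"y": 18,"z": 0,"wx": 0,"wy": 0,"wz": 0.034,"jaw": 1},{"x": 0.6,"y": 16.5,"z": 0,"wx": 0,"wy": 0,"wz": 0.03,"jaw": 1}]}}

```text
time: 26.85
eef_pos: [0.505, -0.1121, 0.167]
eef_rot: [3.141, -0.0, -0.072]
force: [-0.2, -0.1, -3.6]
opening: 0.0104
grip_force: 107.5
```

Emit:
{"name": "arm_command", "arguments": {"moves": [{"x": 1,"y": 14.5,"z": 0,"wx": 0,"wy": 0,"wz": 0.027,"jaw": 1},{"x": 1,"y": 12.5,"z": 0,"wx": 0,"wy": 0,"wz": 0.023,"jaw": 1},{"x": 1,"y": 10.5,"z": 0,"wx": 0,"wy": 0,"wz": 0.02,"jaw": 1},{"x": 1,"y": 8,"z": 0,"wx": 0,"wy": 0,"wz": 0.015,"jaw": 1},{"x": 1,"y": 6,"z": 0,"wx": 0,"wy": 0,"wz": 0.011,"jaw": 1}]}}

```text
time: 27.35
eef_pos: [0.5049, -0.1623, 0.1668]
eef_rot: [-3.142, 0.0, -0.165]
force: [0.5, 0.4, -4.2]
opening: 0.0096
grip_force: 107.5
```

```bash
python3 - <<'E'
from h import *
s=sense();print(s['time'],s['eef_pos'],s['eef_rot'],s['joint_positions'],s['force'])
for n in ('top','side'):
    C=cam(n); im=save(n,n+'_16')
    for l,z in (('nut1',.12),('tin',.075)):
        for r in recognise(l,n)[:9]: bb=r['bbox'];print(n,l,round(r['p'],2),np.round(bb),at(n,(bb[0]+bb[2])/2,(bb[1]+bb[3])/2,z,C))
im=cv2.imread('pics/top_16.png')[180:330,330:480]; b=cv2.imread('pics/side_16.png')[130:310,260:440]
cv2.imwrite('pics/c16.png',np.hstack([cv2.resize(im,(400,400)),cv2.resize(b,(400,400))]))
E
```

```text
27.35 [ 0.5049 -0.1623  0.1668] [-3.1415  0.0001 -0.1655] [-0.5085  0.5138  1.115   1.7066 -0.4869  1.2322 -1.0125] [ 0.4729  0.4349 -4.2373]
top tin 0.8 [384. 233. 430. 284.] [ 0.4804 -0.2923  0.075 ]
top tin 0.7 [452. 214. 504. 267.] [ 0.5245 -0.4835  0.075 ]
side nut1 0.6 [336. 201. 344. 208.] [ 0.5026 -0.1852  0.12  ]
side nut1 0.52 [305. 210. 316. 220.] [ 0.5542 -0.1243  0.12  ]
side nut1 0.51 [328. 192. 329. 202.] [ 0.5368 -0.2057  0.12  ]
side nut1 0.38 [348. 221. 353. 228.] [ 0.4607 -0.1206  0.12  ]
side tin 0.85 [341. 147. 384. 189.] [ 0.5075 -0.4292  0.075 ]
side tin 0.75 [173. 289. 212. 325.] [0.6957 0.1685 0.075 ]
side tin 0.62 [346. 181. 386. 236.] [ 0.4541 -0.2493  0.075 ]
```

View pics/c16.png

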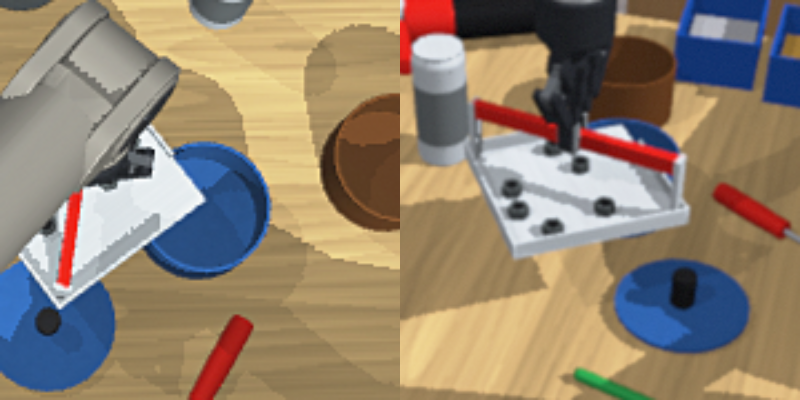

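The two crops show the lip just over the open tin, at left crop (206,200), with all six nuts aboard and the lid lying clear. I'll lower the pan and then begin tipping about the lip.

Emit:
{"name": "arm_command", "arguments": {"moves": [{"x": 0.5,"y": 2,"z": 4,"wx": 0,"wy": 0,"wz": 0,"jaw": 1},{"x": 0,"y": 1.5,"z": 7,"wx": 0,"wy": 0,"wz": 0,"jaw": 1},{"x": 0,"y": 0,"z": 7,"wx": 0,"wy": 0,"wz": 0,"jaw": 1},{"x": 0,"y": 0,"z": 4,"wx": 0,"wy": 0,"wz": 0,"jaw": 1},{"x": 0,"y": 0,"z": 0,"wx": 0,"wy": 0,"wz": 0,"jaw": 1}]}}

```text
time: 28.15
eef_pos: [0.5043, -0.1647, 0.1437]
eef_rot: [-3.141, 0.002, -0.164]
force: [-0.1, -0.1, -3.9]
opening: 0.0099
grip_force: 107.5
```

Emit:
{"name": "arm_command", "arguments": {"moves": [{"x": 0,"y": 2.3,"z": -4.8,"wx": 0.04,"wy": 0,"wz": 0,"jaw": 1},{"x": 0,"y": 2.3,"z": -4.8,"wx": 0.04,"wy": 0,"wz": 0,"jaw": 1},{"x": 0,"y": 2.3,"z": -4.8,"wx": 0.04,"wy": 0,"wz": 0,"jaw": 1},{"x": 0,"y": 2.3,"z": -4.8,"wx": 0.04,"wy": 0,"wz": 0,"jaw": 1}]}}

```text
time: 28.55
eef_pos: [0.5034, -0.1757, 0.1638]
eef_rot: [-2.981, -0.001, -0.164]
force: [0.6, 0.6, -3.9]
opening: 0.0098
grip_force: 107.7
```

```bash
cat >> h.py <<'E'
def lip():
    s=sense(); p=np.array(s['eef_pos']); q=R.from_euler('xyz',s['eef_rot'])
    y=q.apply([0,1,0]); print(s['time'],'lip',p+q.apply([0,.1202,.0547]),'tilt deg',np.degrees(np.arcsin(-y[2])),'roll',q.apply([1,0,0])[2],'J',s['joint_positions'],'F',s['force'],s['opening'])
E
python3 -c "
from h import *
lip()"
```

```text
28.55 lip [ 0.4856 -0.2842  0.0906] tilt deg 9.210937995326463 roll 0.0007096061910959999 J [-0.3103  0.522   1.0274  1.6739 -0.6032  1.3189 -0.8688] F [ 0.5512  0.5985 -3.9246] 0.009769969027349699
```

Emit:
{"name": "arm_command", "arguments": {"moves": [{"x": 0,"y": 2.3,"z": -4.7,"wx": 0.04,"wy": 0,"wz": 0,"jaw": 1},{"x": 0,"y": 2.3,"z": -4.7,"wx": 0.04,"wy": 0,"wz": 0,"jaw": 1},{"x": 0,"y": 2.3,"z": -4.7,"wx": 0.04,"wy": 0,"wz": 0,"jaw": 1},{"x": 0,"y": 2.3,"z": -4.7,"wx": 0.04,"wy": 0,"wz": 0,"jaw": 1},{"x": 0,"y": 2.3,"z": -4.7,"wx": 0.04,"wy": 0,"wz": 0,"jaw": 1}]}}

```text
time: 29.05
eef_pos: [0.5006, -0.1927, 0.1837]
eef_rot: [-2.782, -0.001, -0.164]
force: [0.5, -0.2, -4.1]
opening: 0.0098
grip_force: 107.7
```

Emit:
{"name": "arm_command", "arguments": {"moves": [{"x": 0,"y": 2.3,"z": -4.7,"wx": 0.04,"wy": 0,"wz": 0,"jaw": 1},{"x": 0,"y": 2.3,"z": -4.7,"wx": 0.04,"wy": 0,"wz": 0,"jaw": 1},{"x": 0,"y": 0,"z": 0,"wx": 0,"wy": 0,"wz": 0,"jaw": 1},{"x": 0,"y": 0,"z": 0,"wx": 0,"wy": 0,"wz": 0,"jaw": 1},{"x": 0,"y": 0,"z": 0,"wx": 0,"wy": 0,"wz": 0,"jaw": 1}]}}

```text
time: 29.55
eef_pos: [0.4997, -0.1989, 0.1905]
eef_rot: [-2.702, -0.0, -0.163]
force: [-0.5, -0.0, -2.5]
opening: 0.0097
grip_force: 108.0
```

```bash
python3 -c "
from h import *
lip()
C=cam('side');save('side','s17')
for r in recognise('nut1','side')[:9]: bb=r['bbox'];print(round(r['p'],2),np.round(bb))
"
```

```text
29.55 lip [ 0.4859 -0.2832  0.0899] tilt deg 25.18582632477901 roll 0.0004279037651212722 J [ 0.0021  0.5808  0.9166  1.5505 -0.7685  1.5817 -0.6944] F [-0.505  -0.0121 -2.5278] 0.009707917715567362
0.69 [265. 144. 292. 204.]
0.2 [294. 158. 394. 218.]
```

Emit:
{"name": "arm_command", "arguments": {"moves": [{"x": 0,"y": 2.3,"z": -4.7,"wx": 0.04,"wy": 0,"wz": 0,"jaw": 1},{"x": 0,"y": 2.3,"z": -4.7,"wx": 0.04,"wy": 0,"wz": 0,"jaw": 1},{"x": 0,"y": 2.3,"z": -4.7,"wx": 0.04,"wy": 0,"wz": 0,"jaw": 1},{"x": 0,"y": 2.3,"z": -4.7,"wx": 0.04,"wy": 0,"wz": 0,"jaw": 1},{"x": 0,"y": 2.3,"z": -4.7,"wx": 0.04,"wy": 0,"wz": 0,"jaw": 1}]}}

```text
time: 30.15
eef_pos: [0.4961, -0.2206, 0.2054]
eef_rot: [-2.501, -0.001, -0.163]
force: [-0.3, -0.4, -1.9]
opening: 0.0101
grip_force: 108.0
```

Emit:
{"name": "arm_command", "arguments": {"moves": [{"x": 0,"y": 2.3,"z": -4.7,"wx": 0.04,"wy": 0,"wz": 0,"jaw": 1},{"x": 0,"y": 0,"z": 0,"wx": 0,"wy": 0,"wz": 0,"jaw": 1},{"x": 0,"y": 0,"z": 0,"wx": 0,"wy": 0,"wz": 0,"jaw": 1},{"x": 0,"y": 0,"z": 0,"wx": 0,"wy": 0,"wz": 0,"jaw": 1},{"x": 0,"y": 0,"z": 0,"wx": 0,"wy": 0,"wz": 0,"jaw": 1}]}}

```text
time: 30.65
eef_pos: [0.4954, -0.2245, 0.2079]
eef_rot: [-2.462, -0.001, -0.162]
force: [0.5, 1.0, -2.7]
opening: 0.0093
grip_force: 108.1
```

```bash
python3 -c "
from h import *
lip()
f=np.zeros(3)
for n in ('side','top','wrist','top','side'):
  save(n,n+'18'); f+=sense()['force']
  for r in recognise('nut1',n)[:9]: bb=r['bbox'];print(n,round(r['p'],2),np.round(bb),at(n,(bb[0]+bb[2])/2,(bb[1]+bb[3])/2,.015))
print(f/5)
"
```

```text
30.65 lip [ 0.486  -0.2828  0.0898] tilt deg 38.950213061065796 roll 0.0007828958758282767 J [ 0.2476  0.6856  0.824   1.426  -0.895   1.8164 -0.5996] F [ 0.4617  1.0105 -2.6924] 0.009300240216476212
side 0.6 [357. 203. 363. 211.] [ 0.4862 -0.3328  0.015 ]
side 0.57 [366. 203. 372. 212.] [ 0.4622 -0.338   0.015 ]
top 0.61 [330. 196. 409. 284.] [ 0.5446 -0.1972  0.015 ]
top 0.36 [404. 252. 413. 260.] [ 0.496  -0.3034  0.015 ]
wrist 0.91 [568. 276. 593. 303.] [ 0.4356 -0.3244  0.015 ]
wrist 0.88 [590. 216. 607. 249.] [ 0.4837 -0.3358  0.015 ]
wrist 0.72 [604. 232. 620. 265.] [ 0.4711 -0.3477  0.015 ]
wrist 0.71 [597. 252. 612. 272.] [ 0.4604 -0.3425  0.015 ]
wrist 0.66 [604. 209. 620. 233.] [ 0.4925 -0.3461  0.015 ]
wrist 0.57 [543. 212. 571. 239.] [ 0.4873 -0.3011  0.015 ]
top 0.38 [406. 253. 414. 263.] [ 0.4911 -0.3087  0.015 ]
top 0.32 [170. 167. 201. 200.] [0.7202 0.3218 0.015 ]
side 0.51 [361. 198. 370. 204.] [ 0.4784 -0.3654  0.015 ]
side 0.2 [126. 348. 175. 408.] [0.7192 0.3019 0.015 ]
[ 0.0672  0.0757 -2.4974]
```

The wrist camera finds six nuts in the tin, and the wrist force is back to the empty pan's weight. I'll level the pan and lift it.

Emit:
{"name": "arm_command", "arguments": {"moves": [{"x": 0,"y": -4.9,"z": 11,"wx": -0.1,"wy": 0,"wz": 0,"jaw": 1},{"x": 0,"y": -4.9,"z": 11,"wx": -0.1,"wy": 0,"wz": 0,"jaw": 1},{"x": 0,"y": -4.9,"z": 11,"wx": -0.1,"wy": 0,"wz": 0,"jaw": 1},{"x": 0,"y": -4.9,"z": 11,"wx": -0.1,"wy": 0,"wz": 0,"jaw": 1},{"x": 0,"y": -4.9,"z": 11,"wx": -0.1,"wy": 0,"wz": 0,"jaw": 1}]}}

```text
time: 31.65
eef_pos: [0.5027, -0.1787, 0.1708]
eef_rot: [-2.964, -0.001, -0.164]
force: [-0.1, 0.4, -2.8]
opening: 0.0095
grip_force: 108.1
```

Emit:
{"name": "arm_command", "arguments": {"moves": [{"x": 0,"y": -4.9,"z": 10,"wx": -0.1,"wy": 0,"wz": 0,"jaw": 1},{"x": 0,"y": -4,"z": 0,"wx": -0.07,"wy": 0,"wz": 0,"jaw": 1},{"x": 0,"y": 0,"z": -15,"wx": 0,"wy": 0,"wz": 0,"jaw": 1},{"x": 0,"y": 0,"z": -15,"wx": 0,"wy": 0,"wz": 0,"jaw": 1},{"x": 0,"y": 0,"z": 0,"wx": 0,"wy": 0,"wz": 0,"jaw": 1}]}}

```text
time: 32.15
eef_pos: [0.5054, -0.1727, 0.1955]
eef_rot: [-3.133, -0.007, -0.168]
force: [-1.0, -0.2, -2.3]
opening: 0.0092
grip_force: 108.2
```

```bash
python3 - <<'E'
from h import *
lip(); print(sense()['eef_rot'])
# mat: dark pixels seen by top and side, mat top z .003
for n in ('top','side'):
    C=cam(n); im=save(n,n+'19'); 
    m=(im.max(2)<62).astype(np.uint8)
    if n=='top': m[:,:145]=0;m[:,265:]=0;m[:200]=0;m[320:]=0
    else: m[:,:180]=0;m[:,345:]=0;m[:335]=0;m[475:]=0
    k,lab,st,ce=cv2.connectedComponentsWithStats(m); i=1+np.argmax(st[1:,4])
    v,u=np.nonzero(lab==i); P=np.array([at(n,a,b,.003,C)[:2] for a,b in zip(u,v)],np.float32)*1000
    print(n,st[i],cv2.minAreaRect(P))
E
```

```text
32.15 lip [ 0.4858 -0.2908  0.1397] tilt deg 0.5141263892404758 roll 0.006619206300789343 J [-0.4889  0.4841  1.1223  1.6596 -0.4636  1.2866 -1.0163] F [-1.0488 -0.1804 -2.3166] 0.009245376071457782
[-3.1326 -0.0066 -0.1676]
top [ 159  211   92   95 5923] ((508.0470275878906, 266.68310546875), (218.19183349609375, 218.4040985107422), 14.582466125488281)
side [  193   348   138   116 13339] ((502.97265625, 268.6574401855469), (217.05770874023438, 217.48721313476562), 14.612645149230957)
```

```bash
sed -i 's/round(v,1) for v in s/float(round(v,1)) for v in s/; s/\[round(-(yaw-e)\*(b-a),3)\]/[float(round(-(yaw-e)*(b-a),3))]/' h.py; python3 - <<'E'
from h import *
lip(); print(sense()['eef_rot'])
carry((.505,.2665,.14),1.04,20)
E
```

```text
32.25 lip [ 0.4842 -0.2897  0.1373] tilt deg 0.5885294864631343 roll 0.00258648421516289 J [-0.4881  0.4858  1.1201  1.6633 -0.4643  1.2858 -1.0163] F [-0.4173  0.0147 -3.0999] 0.009906992410881672
[-3.1313 -0.0026 -0.1682]
[[-0.4, -2.7, 0.3, -0.007], [-1.3, -7.9, 1.0, -0.022], [-1.8, -13.0, 1.6, -0.036], [-1.8, -17.9, 2.2, -0.05], [-1.1, -22.3, 2.7, -0.062]]
[[0.3, -26.1, 3.2, -0.072], [2.4, -29.2, 3.6, -0.081], [5.2, -31.3, 3.9, -0.088], [8.3, -32.4, 4.1, -0.092], [11.5, -32.3, 4.2, -0.095]]
[[14.5, -31.0, 4.2, -0.095], [17.0, -28.8, 4.1, -0.092], [18.6, -25.8, 3.9, -0.088], [19.2, -22.2, 3.6, -0.081], [18.6, -18.3, 3.2, -0.072]]
[[17.0, -14.5, 2.7, -0.062], [14.4, -10.8, 2.2, -0.05], [10.9, -7.4, 1.6, -0.036], [6.8, -4.3, 1.0, -0.022], [2.3, -1.4, 0.3, -0.007]]
```

Emit:
{"name": "arm_command", "arguments": {"moves": [{"x": -0.4,"y": -2.7,"z": 0,"wx": -0.01,"wy": 0,"wz": 0,"jaw": 1},{"x": -1.3,"y": -8,"z": 1,"wx": 0,"wy": 0,"wz": -0.029,"jaw": 1},{"x": -1.8,"y": -13,"z": 1.6,"wx": 0,"wy": 0,"wz": -0.036,"jaw": 1},{"x": -1.8,"y": -18,"z": 2.2,"wx": 0,"wy": 0,"wz": -0.05,"jaw": 1},{"x": -1,"y": -22,"z": 2.7,"wx": 0,"wy": 0,"wz": -0.062,"jaw": 1}]}}

```text
time: 32.75
eef_pos: [0.504, -0.1038, 0.1838]
eef_rot: [-3.141, 0.001, 0.016]
force: [0.0, -0.5, -2.4]
opening: 0.0102
grip_force: 108.3
```

Emit:
{"name": "arm_command", "arguments": {"moves": [{"x": 0.3,"y": -26,"z": 3.2,"wx": 0,"wy": 0,"wz": -0.072,"jaw": 1},{"x": 2.4,"y": -29,"z": 3.6,"wx": 0,"wy": 0,"wz": -0.081,"jaw": 1},{"x": 5,"y": -31.5,"z": 3.9,"wx": 0,"wy": 0,"wz": -0.088,"jaw": 1},{"x": 8.5,"y": -32.5,"z": 4.1,"wx": 0,"wy": 0,"wz": -0.092,"jaw": 1},{"x": 11.5,"y": -32.5,"z": 4.2,"wx": 0,"wy": 0,"wz": -0.095,"jaw": 1}]}}

```text
time: 33.25
eef_pos: [0.503, 0.0526, 0.1648]
eef_rot: [-3.14, 0.0, 0.447]
force: [0.3, -1.1, -2.4]
opening: 0.0101
grip_force: 108.2
```

Emit:
{"name": "arm_command", "arguments": {"moves": [{"x": 14.5,"y": -31,"z": 4.2,"wx": 0,"wy": 0,"wz": -0.095,"jaw": 1},{"x": 17,"y": -29,"z": 4.1,"wx": 0,"wy": 0,"wz": -0.092,"jaw": 1},{"x": 18.5,"y": -26,"z": 3.9,"wx": 0,"wy": 0,"wz": -0.088,"jaw": 1},{"x": 19,"y": -22,"z": 3.6,"wx": 0,"wy": 0,"wz": -0.081,"jaw": 1},{"x": 18.5,"y": -18.5,"z": 3.2,"wx": 0,"wy": 0,"wz": -0.072,"jaw": 1}]}}

```text
time: 33.75
eef_pos: [0.5014, 0.2081, 0.1456]
eef_rot: [-3.14, 0.001, 0.876]
force: [-0.3, 0.1, -2.0]
opening: 0.0101
grip_force: 108.2
```

Emit:
{"name": "arm_command", "arguments": {"moves": [{"x": 17,"y": -14.5,"z": 2.7,"wx": 0,"wy": 0,"wz": -0.062,"jaw": 1},{"x": 14.5,"y": -11,"z": 2.2,"wx": 0,"wy": 0,"wz": -0.05,"jaw": 1},{"x": 11,"y": -7.5,"z": 1.6,"wx": 0,"wy": 0,"wz": -0.036,"jaw": 1},{"x": 7,"y": -4.5,"z": 1,"wx": 0,"wy": 0,"wz": -0.022,"jaw": 1},{"x": 2.5,"y": -1.5,"z": 0,"wx": 0,"wy": 0,"wz": -0.007,"jaw": 1}]}}

```text
time: 34.25
eef_pos: [0.5023, 0.2703, 0.1386]
eef_rot: [3.142, 0.0, 1.047]
force: [-0.4, -0.4, -2.6]
opening: 0.0099
grip_force: 108.2
```

```bash
python3 - <<'E'
from h import *
save('side','s20'); lip(); p,q=pose(); print(p,sense()['eef_rot'], q.inv().apply(np.array([.505,.2665,.0607])-p)*1000)
E
```

```text
34.3 lip [0.6065 0.2099 0.0841] tilt deg -0.014055352166623061 roll -0.00017329949329200877 J [-1.0479  0.5069  0.7481  1.6249 -0.3688  1.1564 -0.7362] F [ 0.1678  0.378  -2.3961] 0.009813178251555121
[0.5025 0.2701 0.1388] [3.1413 0.0002 1.0464] [-1.8754  3.9813 78.092 ]
```

Emit:
{"name": "arm_command", "arguments": {"moves": [{"x": -2,"y": 4,"z": 20,"wx": 0,"wy": 0,"wz": 0,"jaw": 1},{"x": 0,"y": 0,"z": 25,"wx": 0,"wy": 0,"wz": 0,"jaw": 1},{"x": 0,"y": 0,"z": 18,"wx": 0,"wy": 0,"wz": 0,"jaw": 1},{"x": 0,"y": 0,"z": 8,"wx": 0,"wy": 0,"wz": 0,"jaw": 1},{"x": 0,"y": 0,"z": 3,"wx": 0,"wy": 0,"wz": 0,"jaw": 1}]}}

```text
time: 34.8
eef_pos: [0.5047, 0.265, 0.0643]
eef_rot: [-3.141, 0.002, 1.044]
force: [-0.9, -0.0, -1.3]
opening: 0.0101
grip_force: 108.1
```

Emit:
{"name": "arm_command", "arguments": {"moves": [{"x": 0,"y": 0,"z": 2,"wx": 0,"wy": 0,"wz": 0,"jaw": 1},{"x": 0,"y": 0,"z": 1,"wx": 0,"wy": 0,"wz": 0,"jaw": 1},{"x": 0,"y": 0,"z": 0,"wx": 0,"wy": 0,"wz": 0,"jaw": 1},{"x": 0,"y": 0,"z": 0,"wx": 0,"wy": 0,"wz": 0,"jaw": 1}]}}

```text
time: 35.2
eef_pos: [0.5052, 0.2665, 0.0625]
eef_rot: [3.141, -0.001, 1.046]
force: [0.0, -0.3, -2.3]
opening: 0.0099
grip_force: 108.1
```

Nearly down; I'll lower 2 mm more, then release and rise.

Emit:
{"name": "arm_command", "arguments": {"moves": [{"x": 0,"y": 0,"z": 1,"wx": 0,"wy": 0,"wz": 0,"jaw": 1},{"x": 0,"y": 0,"z": 1,"wx": 0,"wy": 0,"wz": 0,"jaw": 1},{"x": 0,"y": 0,"z": 0,"wx": 0,"wy": 0,"wz": 0,"jaw": 1}]}}

```text
time: 35.5
eef_pos: [0.5051, 0.2665, 0.0607]
eef_rot: [3.142, -0.001, 1.046]
force: [-2.4, -0.9, 4.1]
opening: 0.0101
grip_force: 109.2
```

Emit:
{"name": "arm_command", "arguments": {"moves": [{"x": 0,"y": 0,"z": 0,"wx": 0,"wy": 0,"wz": 0,"jaw": 0.5},{"x": 0,"y": 0,"z": 0,"wx": 0,"wy": 0,"wz": 0,"jaw": 0.5},{"x": 0,"y": 0,"z": 0,"wx": 0,"wy": 0,"wz": 0,"jaw": 0.5},{"x": 0,"y": 0,"z": -25,"wx": 0,"wy": 0,"wz": 0,"jaw": 0.5},{"x": 0,"y": 0,"z": -45,"wx": 0,"wy": 0,"wz": 0,"jaw": 0.5}], "grip_force": 60}}

```text
time: 36.0
eef_pos: [0.5018, 0.2654, 0.1272]
eef_rot: [-3.138, 0.007, 1.046]
force: [1.1, 0.1, 0.5]
opening: 0.0429
grip_force: 0.0
```

Emit:
{"name": "arm_command", "arguments": {"moves": [{"x": 0,"y": 0,"z": -45,"wx": 0,"wy": 0,"wz": 0,"jaw": 0.4},{"x": 0,"y": 0,"z": -30,"wx": 0,"wy": 0,"wz": 0,"jaw": 0.4},{"x": 0,"y": 0,"z": 0,"wx": 0,"wy": 0,"wz": 0,"jaw": 0.4},{"x": 0,"y": 0,"z": 0,"wx": 0,"wy": 0,"wz": 0,"jaw": 0.4}]}}

```text
time: 36.4
eef_pos: [0.505, 0.2663, 0.2052]
eef_rot: [3.141, -0.001, 1.046]
force: [-0.4, 0.2, -0.7]
opening: 0.0511
grip_force: 0.0
```

```bash
python3 - <<'E'
from h import *
barfix('w21')
C=cam('wrist'); im=cv2.imread('pics/w21.png')[:,:,::-1]
for l in('pan','mat','nut1'):
    for r in recognise(l,'wrist')[:2]: print(l,r)
m=(im.max(2)<62).astype(np.uint8); m[285:]=0
# mat edges: outermost dark points in world plane
v,u=np.nonzero(m); P=np.array([at('wrist',a,b,.003,C)[:2] for a,b in zip(u,v)])
th=np.radians(14.6); ax=np.array([[np.cos(th),np.sin(th)],[-np.sin(th),np.cos(th)]])
Q=(P-[.505,.2665])@ax.T; Q=Q[np.abs(Q).max(1)<.125]
for k in (0,1): print('mat extent',k,np.percentile(Q[:,k],[.5,1,99,99.5]),len(Q))
for n in ('top','side'):
    Cn=cam(n); im=save(n,n+'21'); hsv=cv2.cvtColor(im,cv2.COLOR_RGB2HSV)
    r=(((hsv[...,0]<8)|(hsv[...,0]>172))&(hsv[...,1]>150)&(hsv[...,2]>60)).astype(np.uint8)
    k,lab,st,ce=cv2.connectedComponentsWithStats(r)
    for i in range(1,k):
        if st[i,4]<60: continue
        v,u=np.nonzero(lab==i); P=np.array([at(n,a,b,.073,Cn)[:2] for a,b in zip(u,v)],np.float32)
        if abs(P.mean(0)-[.5,.28]).max()<.2: print(n,'bar',cv2.minAreaRect(P*1000))
    m=(im.max(2)<62).astype(np.uint8)
plan((.375,-.1303,.16,1.03))
E
```

```text
36.4 tcp [0.505  0.2663 0.2052] [ 3.1412 -0.0013  1.0459] [-1.0596  0.4493  0.7797  1.5319 -0.3237  1.2925 -0.7654]
bar: tool y=-0.0158 + 0.0202 x; x range -0.01781925905690644 0.16098103715553155 1162 width 0.010164519201404664
pan {'bbox': [453.9, 6.1, 565.8, 92.7], 'p': 0.66}
pan {'bbox': [169.0, 1.5, 448.5, 245.6], 'p': 0.58}
mat {'bbox': [168.3, 125.4, 482.4, 335.0], 'p': 0.64}
mat extent 0 [-0.1078 -0.1066  0.1027  0.1039] 22861
mat extent 1 [-0.1063 -0.1053  0.1039  0.1057] 22861
top bar ((503.9593811035156, 290.7134094238281), (58.784236907958984, 10.485453605651855), 58.220497131347656)
side bar ((538.97314453125, 359.5928039550781), (219.14918518066406, 21.0636043548584), 58.664710998535156)
[{x: -45.3, y: 9.7, z: 4.9}, {x: -45.3, y: 9.7, z: 4.9}, {x: -45.2, y: 9.8, z: 4.9}, {x: -45.2, y: 9.9, z: 4.9}, {x: -45.2, y: 10.0, z: 4.9}]
[{x: -45.2, y: 10.1, z: 4.9}, {x: -45.2, y: 10.1, z: 4.9}, {x: -45.2, y: 10.2, z: 4.8}, {x: -45.1, y: 10.3, z: 4.8}]
```

View pics/w21.png

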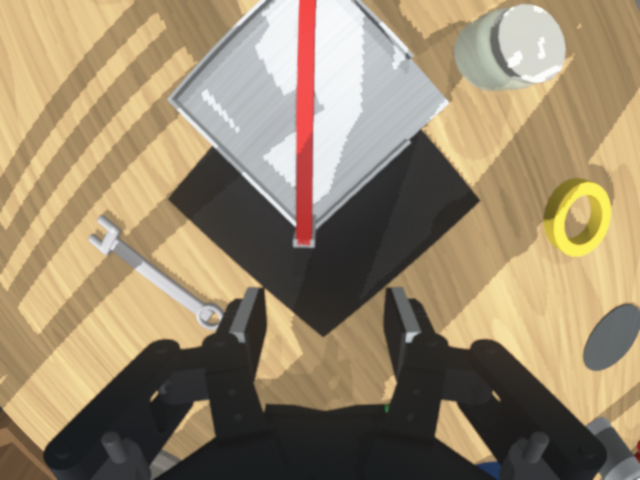

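The last view shows the pan knocked about 10 cm off the mat after release: the bar's near end is at (304,243) and the mat is mostly bare. I'll fetch it again.

Emit:
{"name": "arm_command", "arguments": {"moves": [{"x": 32,"y": -4.5,"z": 15,"wx": 0,"wy": 0,"wz": 0.02,"jaw": 0.5},{"x": 32,"y": -4.5,"z": 15,"wx": 0,"wy": 0,"wz": 0,"jaw": 0.5},{"x": 31,"y": -4.5,"z": 15,"wx": 0,"wy": 0,"wz": 0,"jaw": 0.5},{"x": 0,"y": 0,"z": 0,"wx": 0,"wy": 0,"wz": 0,"jaw": 0.5},{"x": 0,"y": 0,"z": 0,"wx": 0,"wy": 0,"wz": 0,"jaw": 0.5}]}}

```text
time: 37.2
eef_pos: [0.5412, 0.3546, 0.1581]
eef_rot: [-3.141, 0.003, 1.027]
force: [0.3, -1.1, 0.7]
opening: 0.0426
grip_force: 0.0
```

```bash
python3 -c "
from h import *
barfix('w22',.0745)"
```

```text
37.2 tcp [0.5412 0.3546 0.1581] [-3.1413  0.0035  1.027 ] [-1.0393  0.6449  0.7236  1.3581 -0.4241  1.2985 -0.8462]
bar: tool y=-0.0018 + 0.0081 x; x range -0.1061394414759421 0.11633716571025526 1783 width 0.010411920124947184
```

Emit:
{"name": "arm_command", "arguments": {"moves": [{"x": 5,"y": -2,"z": 35,"wx": 0,"wy": 0,"wz": 0.006,"jaw": 0.5},{"x": 0,"y": 0,"z": 35,"wx": 0,"wy": 0,"wz": 0,"jaw": 0.5},{"x": 0,"y": 0,"z": 20,"wx": 0,"wy": 0,"wz": 0,"jaw": 0.5},{"x": 0,"y": 0,"z": 9,"wx": 0,"wy": 0,"wz": 0,"jaw": 0.5},{"x": 0,"y": 0,"z": 0,"wx": 0,"wy": 0,"wz": 0,"jaw": 0.5}]}}

```text
time: 37.75
eef_pos: [0.5425, 0.3585, 0.0606]
eef_rot: [-3.141, 0.002, 1.018]
force: [-0.6, 0.5, 0.7]
opening: 0.0426
grip_force: 0.0
```

Emit:
{"name": "arm_command", "arguments": {"moves": [{"x": 0,"y": 0,"z": 0,"wx": 0,"wy": 0,"wz": 0,"jaw": 1},{"x": 0,"y": 0,"z": 0,"wx": 0,"wy": 0,"wz": 0,"jaw": 1},{"x": 0,"y": 0,"z": 0,"wx": 0,"wy": 0,"wz": 0,"jaw": 1},{"x": 0,"y": 0,"z": 0,"wx": 0,"wy": 0,"wz": 0,"jaw": 1},{"x": 0,"y": 0,"z": 0,"wx": 0,"wy": 0,"wz": 0,"jaw": 1}], "grip_force": 100}}

```text
time: 38.25
eef_pos: [0.5442, 0.3604, 0.0632]
eef_rot: [3.14, -0.003, 1.02]
force: [-0.9, -0.6, 5.5]
opening: 0.0102
grip_force: 99.1
```

```bash
python3 -c "
from h import *
s=sense();p,q=pose();print(p,s['eef_rot'],s['force'],s['opening'])
carry((.5045,.2665,p[2]+.03),1.04,10)"
```

```text
[0.5442 0.3604 0.0632] [ 3.1399 -0.0032  1.0199] [-0.8828 -0.5501  5.4547] 0.010192900253864969
[[-2.5, 0.4, -0.7, -0.0], [-7.2, 1.1, -2.1, -0.001], [-11.1, 1.7, -3.3, -0.002], [-14.1, 2.1, -4.2, -0.003], [-15.6, 2.3, -4.6, -0.003]]
[[-15.6, 2.2, -4.6, -0.003], [-14.1, 2.0, -4.2, -0.003], [-11.2, 1.5, -3.3, -0.002], [-7.2, 1.0, -2.1, -0.001], [-2.5, 0.3, -0.7, -0.0]]
```

Emit:
{"name": "arm_command", "arguments": {"moves": [{"x": 0,"y": 0,"z": -10,"wx": 0,"wy": 0,"wz": 0,"jaw": 1},{"x": 0,"y": 0,"z": -20,"wx": 0,"wy": 0,"wz": 0,"jaw": 1},{"x": -2.5,"y": 0.4,"z": -5,"wx": 0,"wy": 0,"wz": 0,"jaw": 1},{"x": -7,"y": 1,"z": 0,"wx": 0,"wy": 0,"wz": 0,"jaw": 1},{"x": -11,"y": 1.7,"z": 0,"wx": 0,"wy": 0,"wz": -0.003,"jaw": 1}]}}

```text
time: 38.75
eef_pos: [0.5337, 0.3407, 0.095]
eef_rot: [-3.141, 0.001, 1.024]
force: [-0.6, 0.3, -3.0]
opening: 0.0097
grip_force: 98.0
```

Emit:
{"name": "arm_command", "arguments": {"moves": [{"x": -14,"y": 2,"z": 0,"wx": 0,"wy": 0,"wz": -0.004,"jaw": 1},{"x": -15.6,"y": 2.3,"z": 0,"wx": 0,"wy": 0,"wz": -0.004,"jaw": 1},{"x": -15.6,"y": 2.2,"z": 0,"wx": 0,"wy": 0,"wz": -0.004,"jaw": 1},{"x": -14,"y": 2,"z": 0,"wx": 0,"wy": 0,"wz": -0.004,"jaw": 1},{"x": -11,"y": 1.5,"z": 0,"wx": 0,"wy": 0,"wz": 0,"jaw": 1}]}}

```text
time: 39.25
eef_pos: [0.5055, 0.2731, 0.0948]
eef_rot: [-3.14, 0.003, 1.037]
force: [-0.2, -0.4, -2.9]
opening: 0.0098
grip_force: 98.0
```

Emit:
{"name": "arm_command", "arguments": {"moves": [{"x": -7,"y": 1,"z": 0,"wx": 0,"wy": 0,"wz": 0,"jaw": 1},{"x": -2.5,"y": 0,"z": 5,"wx": 0,"wy": 0,"wz": 0,"jaw": 1},{"x": 0,"y": 0,"z": 8,"wx": 0,"wy": 0,"wz": 0,"jaw": 1},{"x": 0,"y": 0,"z": 5,"wx": 0,"wy": 0,"wz": 0,"jaw": 1},{"x": 0,"y": 0,"z": 0,"wx": 0,"wy": 0,"wz": 0,"jaw": 1}]}}

```text
time: 39.75
eef_pos: [0.5022, 0.2674, 0.0763]
eef_rot: [-3.14, 0.002, 1.04]
force: [1.0, -0.1, -3.5]
opening: 0.0095
grip_force: 98.0
```

```bash
python3 -c "
from h import *
lip();p,q=pose();print(p,sense()['eef_rot'],sense()['force'],q.inv().apply(np.array([.504,.2665,.0632])-p)*1000)
im=save('side','s23'); Cn=cam('side')
"
```

```text
39.75 lip [0.6057 0.2065 0.0215] tilt deg 0.07873215687320334 roll -0.0020013547697170122 J [-1.021   0.5769  0.7167  1.6942 -0.4293  1.0364 -0.691 ] F [ 1.0437 -0.0502 -3.5091] 0.009533902224172048
[0.5022 0.2674 0.0763] [-3.1402  0.002   1.0401] [ 1.0437 -0.0502 -3.5091] [ 0.1517  2.0506 13.1193]
```

Emit:
{"name": "arm_command", "arguments": {"moves": [{"x": 0,"y": 1.5,"z": 6,"wx": 0,"wy": 0,"wz": 0,"jaw": 1},{"x": 0,"y": 0,"z": 4,"wx": 0,"wy": 0,"wz": 0,"jaw": 1},{"x": 0,"y": 0,"z": 2,"wx": 0,"wy": 0,"wz": 0,"jaw": 1},{"x": 0,"y": 0,"z": 0,"wx": 0,"wy": 0,"wz": 0,"jaw": 1},{"x": 0,"y": 0,"z": 0,"wx": 0,"wy": 0,"wz": 0,"jaw": 1}]}}

```text
time: 40.3
eef_pos: [0.5045, 0.2662, 0.0658]
eef_rot: [3.142, -0.0, 1.039]
force: [0.9, -0.1, -2.6]
opening: 0.0098
grip_force: 98.0
```

Emit:
{"name": "arm_command", "arguments": {"moves": [{"x": 0,"y": 0,"z": 1,"wx": 0,"wy": 0,"wz": 0,"jaw": 1},{"x": 0,"y": 0,"z": 0,"wx": 0,"wy": 0,"wz": 0,"jaw": 1}]}}

```text
time: 40.5
eef_pos: [0.5045, 0.2662, 0.0649]
eef_rot: [3.142, -0.0, 1.039]
force: [-0.5, -0.7, -2.7]
opening: 0.0098
grip_force: 98.0
```

Emit:
{"name": "arm_command", "arguments": {"moves": [{"x": 0,"y": 0,"z": 1,"wx": 0,"wy": 0,"wz": 0,"jaw": 1},{"x": 0,"y": 0,"z": 1,"wx": 0,"wy": 0,"wz": 0,"jaw": 1},{"x": 0,"y": 0,"z": 0,"wx": 0,"wy": 0,"wz": 0,"jaw": 1}]}}

```text
time: 40.8
eef_pos: [0.5047, 0.2662, 0.0632]
eef_rot: [3.141, -0.001, 1.039]
force: [0.1, -0.2, 0.6]
opening: 0.0097
grip_force: 98.3
```

Emit:
{"name": "arm_command", "arguments": {"moves": [{"x": 0,"y": 0,"z": 0.8,"wx": 0,"wy": 0,"wz": 0,"jaw": 1},{"x": 0,"y": 0,"z": 0,"wx": 0,"wy": 0,"wz": 0,"jaw": 1}]}}

```text
time: 41.0
eef_pos: [0.5047, 0.2663, 0.0631]
eef_rot: [-3.141, -0.001, 1.039]
force: [-2.4, -2.1, 4.2]
opening: 0.0098
grip_force: 99.1
```

Seated. I'll release, rise straight up and check.

Emit:
{"name": "arm_command", "arguments": {"moves": [{"x": 0,"y": 0,"z": 0,"wx": 0,"wy": 0,"wz": 0,"jaw": 0.5},{"x": 0,"y": 0,"z": 0,"wx": 0,"wy": 0,"wz": 0,"jaw": 0.5},{"x": 0,"y": 0,"z": 0,"wx": 0,"wy": 0,"wz": 0,"jaw": 0.5},{"x": 0,"y": 0,"z": -20,"wx": 0,"wy": 0,"wz": 0,"jaw": 0.5},{"x": 0,"y": 0,"z": -40,"wx": 0,"wy": 0,"wz": 0,"jaw": 0.5}], "grip_force": 60}}

```text
time: 41.5
eef_pos: [0.5016, 0.2653, 0.1194]
eef_rot: [-3.138, 0.007, 1.039]
force: [-0.7, 0.6, 0.7]
opening: 0.0425
grip_force: 0.0
```

Emit:
{"name": "arm_command", "arguments": {"moves": [{"x": 0,"y": 0,"z": -40,"wx": 0,"wy": 0,"wz": 0,"jaw": 0.5},{"x": 0,"y": 0,"z": 0,"wx": 0,"wy": 0,"wz": 0,"jaw": 0.5},{"x": 0,"y": 0,"z": 0,"wx": 0,"wy": 0,"wz": 0,"jaw": 0.5}]}}

```text
time: 41.8
eef_pos: [0.5052, 0.2664, 0.163]
eef_rot: [3.141, -0.002, 1.039]
force: [0.3, -0.2, -1.2]
opening: 0.0426
grip_force: 0.0
```

```bash
python3 -c "
from h import *
barfix('w24')
plan((.375,-.1303,.165,1.03))"
```

```text
41.8 tcp [0.5052 0.2664 0.163 ] [ 3.1406 -0.0024  1.0389] [-1.0541  0.4856  0.7699  1.5946 -0.3562  1.2044 -0.7455]
bar: tool y=-0.0005 + 0.0011 x; x range -0.1157970763236543 0.10541440311138285 1661 width 0.010296514133210186
[{x: -45.2, y: 10.0, z: -0.4}, {x: -45.2, y: 10.0, z: -0.4}, {x: -45.2, y: 10.1, z: -0.4}, {x: -45.2, y: 10.1, z: -0.4}, {x: -45.2, y: 10.2, z: -0.4}]
[{x: -45.2, y: 10.2, z: -0.4}, {x: -45.2, y: 10.3, z: -0.4}, {x: -45.2, y: 10.3, z: -0.4}, {x: -45.2, y: 10.3, z: -0.4}]
```

The pan stays put this time, about 5 mm from the mat's centre. Next is the lid.

Emit:
{"name": "arm_command", "arguments": {"moves": [{"x": -45,"y": 10,"z": -0.5,"wx": 0,"wy": 0,"wz": 0,"jaw": 0.4},{"x": -45,"y": 10,"z": -0.5,"wx": 0,"wy": 0,"wz": 0,"jaw": 0.4},{"x": -45,"y": 10,"z": -0.5,"wx": 0,"wy": 0,"wz": 0,"jaw": 0.4},{"x": -45,"y": 10,"z": -0.5,"wx": 0,"wy": 0,"wz": 0,"jaw": 0.4},{"x": -45,"y": 10,"z": -0.5,"wx": 0,"wy": 0,"wz": 0,"jaw": 0.4}]}}

```text
time: 42.35
eef_pos: [0.4313, 0.0453, 0.1629]
eef_rot: [-3.139, 0.002, 1.04]
force: [1.1, -0.3, 0.4]
opening: 0.0513
grip_force: 0.0
```

Emit:
{"name": "arm_command", "arguments": {"moves": [{"x": -45,"y": 10,"z": 0,"wx": 0,"wy": 0,"wz": 0,"jaw": 0.4},{"x": -45,"y": 10,"z": 0,"wx": 0,"wy": 0,"wz": 0,"jaw": 0.4},{"x": -45,"y": 10,"z": 0,"wx": 0,"wy": 0,"wz": 0,"jaw": 0.4},{"x": -46,"y": 11,"z": 0,"wx": 0,"wy": 0,"wz": 0,"jaw": 0.4},{"x": 0,"y": 0,"z": 0,"wx": 0,"wy": 0,"wz": 0,"jaw": 0.4}]}}

```text
time: 42.85
eef_pos: [0.3734, -0.1359, 0.1637]
eef_rot: [-3.141, 0.003, 1.027]
force: [0.1, 1.0, 0.1]
opening: 0.0511
grip_force: 0.0
```

```bash
python3 - <<'E'
from h import *
s=sense();p,q=pose();print(s['time'],p,s['eef_rot'])
C=cam('wrist'); im=save('wrist','w25')
for l,z in (('lid',.012),('tin',.075)):
  for r in recognise(l,'wrist')[:4]: b=r['bbox'];print(l,round(r['p'],2),np.round(b),at('wrist',(b[0]+b[2])/2,(b[1]+b[3])/2,z,C))
# blue blobs -> outline fit on lid disc top z=.012
hsv=cv2.cvtColor(im,cv2.COLOR_RGB2HSV); m=((hsv[...,0]>100)&(hsv[...,0]<125)&(hsv[...,1]>110)).astype(np.uint8)
k,lab,st,ce=cv2.connectedComponentsWithStats(m)
for i in range(1,k):
    if st[i,4]<1500: continue
    cn=max(cv2.findContours((lab==i).astype(np.uint8),0,1)[0],key=len)[:,0]
    for z in (.012,.075):
        P=np.float32([at('wrist',a,b,z,C)[:2] for a,b in cn]); (c,r)=cv2.minEnclosingCircle(P*1000); print(st[i],z,np.round(c,1),round(r,1))
# pan vs mat from top/side
th=np.radians(14.6)
for n in ('top','side'):
    Cn=cam(n); im=save(n,n+'25'); hsv=cv2.cvtColor(im,cv2.COLOR_RGB2HSV)
    def rect(m,z):
        if n=='top': m[:,:145]=0;m[:,265:]=0;m[:200]=0;m[320:]=0
        else: m[:,:180]=0;m[:,345:]=0;m[:335]=0;m[475:]=0
        k,lab,st,ce=cv2.connectedComponentsWithStats(m); v,u=np.nonzero(lab==1+np.argmax(st[1:,4]))
        return cv2.minAreaRect(np.float32([at(n,a,b,z,Cn)[:2] for a,b in zip(u,v)])*1000)
    print(n,'bar',rect((((hsv[...,0]<8)|(hsv[...,0]>172))&(hsv[...,1]>150)&(hsv[...,2]>60)).astype(np.uint8),.072))
    print(n,'mat',rect((im.max(2)<62).astype(np.uint8),.003))
    for r in recognise('nut1',n)[:8]: b=r['bbox'];print('  nut',round(r['p'],2),np.round(b),at(n,(b[0]+b[2])/2,(b[1]+b[3])/2,.015,Cn))
E
```

```text
42.85 [ 0.3734 -0.1359  0.1637] [-3.1405  0.0027  1.0268]
lid 0.6 [242. 121. 408. 288.] [ 0.376  -0.1317  0.012 ]
tin 0.92 [442. 221. 600. 378.] [ 0.4752 -0.2573  0.075 ]
tin 0.57 [538. 340. 639. 438.] [ 0.519  -0.4207  0.075 ]
[  239   122   169   164 20793] 0.012 [ 373.  -133.2] 69.0
[  239   122   169   164 20793] 0.075 [ 382.3 -118.6] 53.9
[  443   225   155   156 14984] 0.012 [ 494. -331.] 110.2
[  443   225   155   156 14984] 0.075 [ 476.7 -272.9] 85.9
top bar ((507.75994873046875, 265.89263916015625), (219.48843383789062, 11.41526985168457), 59.539615631103516)
top mat ((507.9707336425781, 266.9075927734375), (218.5711669921875, 219.58731079101562), 14.563837051391602)
  nut 0.54 [400. 251. 414. 262.] [ 0.4949 -0.3008  0.015 ]
side bar ((500.9225769042969, 265.6422424316406), (221.48980712890625, 21.249486923217773), 59.273380279541016)
side mat ((502.96429443359375, 268.6874084472656), (217.1875, 217.37564086914062), 14.665945053100586)
  nut 0.67 [331. 183. 386. 235.] [ 0.488  -0.3234  0.015 ]
  nut 0.62 [368. 204. 374. 212.] [ 0.4571 -0.3359  0.015 ]
  nut 0.61 [363. 197. 370. 207.] [ 0.475  -0.3604  0.015 ]
  nut 0.47 [360. 203. 366. 213.] [ 0.4781 -0.3309  0.015 ]
```

The pan is centred on the mat to about 3 mm. I'll pick up the lid exactly where I released it.

```bash
python3 -c "
from h import *
p,q=pose();print(p,sense()['eef_rot'],q.inv().apply(np.array([.3749,-.1305,.033])-p)*1000)"
```

```text
[ 0.3772 -0.1285  0.1641] [-3.1408  0.0006  1.042 ] [ -2.7819  -0.8639 131.1222]
```

Emit:
{"name": "arm_command", "arguments": {"moves": [{"x": -2.8,"y": -0.9,"z": 40,"wx": 0,"wy": 0,"wz": 0.012,"jaw": 0.4},{"x": 0,"y": 0,"z": 45,"wx": 0,"wy": 0,"wz": 0,"jaw": 0.4},{"x": 0,"y": 0,"z": 30,"wx": 0,"wy": 0,"wz": 0,"jaw": 0.4},{"x": 0,"y": 0,"z": 15,"wx": 0,"wy": 0,"wz": 0,"jaw": 0.4},{"x": 0,"y": 0,"z": 0,"wx": 0,"wy": 0,"wz": 0,"jaw": 0.4}]}}

```text
time: 43.7
eef_pos: [0.3728, -0.1306, 0.0324]
eef_rot: [-3.136, 0.003, 1.028]
force: [-1.0, 0.3, 0.9]
opening: 0.0514
grip_force: 0.0
```

Emit:
{"name": "arm_command", "arguments": {"moves": [{"x": 0,"y": 0,"z": 0,"wx": 0,"wy": 0,"wz": 0,"jaw": 1},{"x": 0,"y": 0,"z": 0,"wx": 0,"wy": 0,"wz": 0,"jaw": 1},{"x": 0,"y": 0,"z": 0,"wx": 0,"wy": 0,"wz": 0,"jaw": 1},{"x": 0,"y": 0,"z": 0,"wx": 0,"wy": 0,"wz": 0,"jaw": 1},{"x": 0,"y": 0,"z": 0,"wx": 0,"wy": 0,"wz": 0,"jaw": 1}]}}

```text
time: 44.2
eef_pos: [0.376, -0.1318, 0.0356]
eef_rot: [3.14, -0.002, 1.028]
force: [-1.3, 1.2, 7.4]
opening: 0.024
grip_force: 59.1
```

Emit:
{"name": "arm_command", "arguments": {"moves": [{"x": 0,"y": 0,"z": -30,"wx": 0,"wy": 0,"wz": 0,"jaw": 1},{"x": 0,"y": 0,"z": -45,"wx": 0,"wy": 0,"wz": 0,"jaw": 1},{"x": 0,"y": 0,"z": -45,"wx": 0,"wy": 0,"wz": 0,"jaw": 1},{"x": 0,"y": 0,"z": 0,"wx": 0,"wy": 0,"wz": 0,"jaw": 1},{"x": 0,"y": 0,"z": 0,"wx": 0,"wy": 0,"wz": 0,"jaw": 1}]}}

```text
time: 44.7
eef_pos: [0.3756, -0.1312, 0.1553]
eef_rot: [3.14, -0.004, 1.028]
force: [-0.9, -0.0, -0.9]
opening: 0.0244
grip_force: 59.5
```

```bash
python3 - <<'E'
from h import *
s=sense();p,q=pose();print(s['opening'],s['force'],s['eef_rot'],p)
plan((.4841,-.2897,p[2]),step=40)
E
```

```text
0.024437860396604703 [-0.8763 -0.0196 -0.9167] [ 3.1398 -0.0036  1.0281] [ 0.3756 -0.1312  0.1553]
[{x: -15.9, y: 34.9}, {x: -15.9, y: 34.9}, {x: -15.9, y: 34.9}, {x: -15.9, y: 34.9}, {x: -15.9, y: 34.9}]
```

Emit:
{"name": "arm_command", "arguments": {"moves": [{"x": -10,"y": 20,"z": -3,"wx": 0,"wy": 0,"wz": 0,"jaw": 1},{"x": -20,"y": 44,"z": 0,"wx": 0,"wy": 0,"wz": 0,"jaw": 1},{"x": -20,"y": 44,"z": 0,"wx": 0,"wy": 0,"wz": 0,"jaw": 1},{"x": -18,"y": 40,"z": 0,"wx": 0,"wy": 0,"wz": 0,"jaw": 1},{"x": -12.5,"y": 26.5,"z": 0,"wx": 0,"wy": 0,"wz": 0,"jaw": 1}]}}

```text
time: 45.2
eef_pos: [0.482, -0.2935, 0.1543]
eef_rot: [-3.137, 0.002, 1.024]
force: [0.3, 0.3, -0.8]
opening: 0.0242
grip_force: 59.5
```

Emit:
{"name": "arm_command", "arguments": {"moves": [{"x": 0,"y": 0,"z": 0,"wx": 0,"wy": 0,"wz": 0,"jaw": 1},{"x": 0,"y": 0,"z": 0,"wx": 0,"wy": 0,"wz": 0,"jaw": 1},{"x": 0,"y": 0,"z": 0,"wx": 0,"wy": 0,"wz": 0,"jaw": 1}]}}

```text
time: 45.5
eef_pos: [0.4812, -0.2895, 0.1559]
eef_rot: [-3.138, -0.001, 1.027]
force: [-0.8, 1.1, -1.4]
opening: 0.0238
grip_force: 59.6
```

```bash
python3 - <<'E'
from h import *
p,q=pose();print(p,sense()['eef_rot'],q.inv().apply(np.array([.4836,-.2906,.1036])-p)*1000)
for n in ('side','top'):
    C=cam(n); im=save(n,n+'26')
    for r in recognise('nut1',n)[:8]: b=r['bbox'];print(n,round(r['p'],2),np.round(b),at(n,(b[0]+b[2])/2,(b[1]+b[3])/2,.006,C))
# lid tilt/centre vs tin in side picture: circle of lid disc top z
E
```

```text
[ 0.4812 -0.2895  0.1559] [-3.1377 -0.001   1.0268] [ 0.2436  2.8064 52.2981]
side 0.66 [401. 210. 440. 240.] [ 0.3221 -0.3165  0.006 ]
side 0.56 [363. 199. 372. 204.] [ 0.4752 -0.3769  0.006 ]
side 0.53 [358. 204. 362. 211.] [ 0.488  -0.3427  0.006 ]
side 0.47 [369. 204. 374. 213.] [ 0.4577 -0.3461  0.006 ]
```

Emit:
{"name": "arm_command", "arguments": {"moves": [{"x": 0,"y": 2,"z": 15,"wx": 0,"wy": 0,"wz": 0,"jaw": 1},{"x": 0,"y": 0,"z": 15,"wx": 0,"wy": 0,"wz": 0,"jaw": 1},{"x": 0,"y": 0,"z": 8,"wx": 0,"wy": 0,"wz": 0,"jaw": 1},{"x": 0,"y": 0,"z": 0,"wx": 0,"wy": 0,"wz": 0,"jaw": 1},{"x": 0,"y": 0,"z": 0,"wx": 0,"wy": 0,"wz": 0,"jaw": 1}]}}

```text
time: 46.2
eef_pos: [0.4839, -0.2921, 0.1191]
eef_rot: [-3.141, 0.0, 1.027]
force: [-0.4, -0.0, -2.1]
opening: 0.024
grip_force: 59.6
```

Emit:
{"name": "arm_command", "arguments": {"moves": [{"x": 0,"y": 0,"z": 4,"wx": 0,"wy": 0,"wz": 0,"jaw": 1},{"x": 0,"y": 0,"z": 4,"wx": 0,"wy": 0,"wz": 0,"jaw": 1},{"x": 0,"y": 0,"z": 3,"wx": 0,"wy": 0,"wz": 0,"jaw": 1},{"x": 0,"y": 0,"z": 0,"wx": 0,"wy": 0,"wz": 0,"jaw": 1},{"x": 0,"y": 0,"z": 0,"wx": 0,"wy": 0,"wz": 0,"jaw": 1}]}}

```text
time: 46.7
eef_pos: [0.4841, -0.2921, 0.1085]
eef_rot: [-3.142, -0.0, 1.027]
force: [0.3, -0.6, -0.8]
opening: 0.0237
grip_force: 59.6
```

Emit:
{"name": "arm_command", "arguments": {"moves": [{"x": 1.2,"y": -0.8,"z": 2,"wx": 0,"wy": 0,"wz": 0,"jaw": 1},{"x": 0,"y": 0,"z": 2,"wx": 0,"wy": 0,"wz": 0,"jaw": 1},{"x": 0,"y": 0,"z": 1,"wx": 0,"wy": 0,"wz": 0,"jaw": 1},{"x": 0,"y": 0,"z": 0,"wx": 0,"wy": 0,"wz": 0,"jaw": 1},{"x": 0,"y": 0,"z": 0,"wx": 0,"wy": 0,"wz": 0,"jaw": 1}]}}

```text
time: 47.2
eef_pos: [0.4841, -0.2904, 0.1038]
eef_rot: [-3.141, -0.001, 1.027]
force: [-1.1, 1.5, 3.2]
opening: 0.0239
grip_force: 60.1
```

Emit:
{"name": "arm_command", "arguments": {"moves": [{"x": 0,"y": 0,"z": 0.8,"wx": 0,"wy": 0,"wz": 0,"jaw": 1},{"x": 0,"y": 0,"z": 0,"wx": 0,"wy": 0,"wz": 0,"jaw": 1}]}}

```text
time: 47.4
eef_pos: [0.4841, -0.2905, 0.1037]
eef_rot: [-3.142, -0.001, 1.027]
force: [-1.0, 3.1, 6.3]
opening: 0.0241
grip_force: 60.5
```

The lid seated at the expected height. I'll release, retreat and verify.

Emit:
{"name": "arm_command", "arguments": {"moves": [{"x": 0,"y": 0,"z": 0,"wx": 0,"wy": 0,"wz": 0,"jaw": 0.4},{"x": 0,"y": 0,"z": 0,"wx": 0,"wy": 0,"wz": 0,"jaw": 0.4},{"x": 0,"y": 0,"z": 0,"wx": 0,"wy": 0,"wz": 0,"jaw": 0.4},{"x": 0,"y": 0,"z": -30,"wx": 0,"wy": 0,"wz": 0,"jaw": 0.4},{"x": 0,"y": 0,"z": -40,"wx": 0,"wy": 0,"wz": 0,"jaw": 0.4}]}}

```text
time: 47.9
eef_pos: [0.4827, -0.2893, 0.1712]
eef_rot: [-3.136, 0.001, 1.027]
force: [-0.3, -0.3, -0.5]
opening: 0.0511
grip_force: 0.0
```

Emit:
{"name": "arm_command", "arguments": {"moves": [{"x": 0,"y": 0,"z": -40,"wx": 0,"wy": 0,"wz": 0,"jaw": 0.4},{"x": 0,"y": 0,"z": -25,"wx": 0,"wy": 0,"wz": 0,"jaw": 0.4},{"x": 0,"y": 0,"z": 0,"wx": 0,"wy": 0,"wz": 0,"jaw": 0.4},{"x": 0,"y": 0,"z": 0,"wx": 0,"wy": 0,"wz": 0,"jaw": 0.4},{"x": 0,"y": 0,"z": 0,"wx": 0,"wy": 0,"wz": 0,"jaw": 0.4}]}}

```text
time: 48.4
eef_pos: [0.4836, -0.2898, 0.2362]
eef_rot: [-3.139, -0.0, 1.027]
force: [0.3, 0.4, 0.5]
opening: 0.0513
grip_force: 0.0
```

```bash
python3 - <<'E'
from h import *
s=sense();p,q=pose();print(s['time'],p)
C=cam('wrist'); im=save('wrist','w27')
def blue(n,im,C):
    hsv=cv2.cvtColor(im,cv2.COLOR_RGB2HSV); m=((hsv[...,0]>100)&(hsv[...,0]<125)&(hsv[...,1]>110)).astype(np.uint8)
    k,lab,st,ce=cv2.connectedComponentsWithStats(m)
    for i in range(1,k):
        if st[i,4]<1000: continue
        cn=max(cv2.findContours((lab==i).astype(np.uint8),0,1)[0],key=len)[:,0]
        (c,r)=cv2.minEnclosingCircle(np.float32([at(n,a,b,.08,C)[:2] for a,b in cn])*1000); print(n,st[i],np.round(c,1),round(r,1))
blue('wrist',im,C)
for f in ('w2',): 
    pass
for l,z in (('lid',.08),('nut1',.006)):
  for r in recognise(l,'wrist')[:4]: b=r['bbox'];print(l,round(r['p'],2),np.round(b),at('wrist',(b[0]+b[2])/2,(b[1]+b[3])/2,z,C))
for n in ('top','side'):
    Cn=cam(n); im=save(n,n+'27')
    for r in recognise('nut1',n)[:8]: b=r['bbox'];print(n,'nut',round(r['p'],2),np.round(b),at(n,(b[0]+b[2])/2,(b[1]+b[3])/2,.006,Cn))
    if n=='side': # compare lid/tin silhouette and pan area with the start
        a=cv2.imread('pics/side0.png')[:,:,::-1]
        hs=lambda I:(lambda h:((h[...,0]>100)&(h[...,0]<125)&(h[...,1]>110)))(cv2.cvtColor(np.ascontiguousarray(I),cv2.COLOR_RGB2HSV))[170:240,320:400]
        A,B=hs(a),hs(im); print('side blue px start/now/common',A.sum(),B.sum(),(A&B).sum())
        hsv=cv2.cvtColor(im,cv2.COLOR_RGB2HSV); m=(((hsv[...,0]<8)|(hsv[...,0]>172))&(hsv[...,1]>150)).astype(np.uint8); m[:335]=0;m[:,345:]=0
        v,u=np.nonzero(m); print('bar',cv2.minAreaRect(np.float32([at(n,x,y,.072,Cn)[:2] for x,y in zip(u,v)])*1000))
E
```

```text
48.4 [ 0.4836 -0.2898  0.2362]
wrist [  243   128   167   162 20296] [ 482.7 -293. ] 69.4
wrist [ 437  400   49   68 1044] [ 480.  -629.7] 88.0
lid 0.64 [242. 130. 415. 291.] [ 0.4857 -0.2917  0.08  ]
top nut 0.62 [163. 220. 243. 296.] [0.5055 0.2701 0.006 ]
side blue px start/now/common 2369 2393 2344
bar ((500.9225769042969, 265.6422424316406), (221.48980712890625, 21.249486923217773), 59.273380279541016)
```

```bash
python3 -c "
from station import finish_job
print(finish_job())"
```

```text
the job is handed in; nothing more can be done
None
```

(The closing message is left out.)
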